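# Put the lens mounts away in the slide cabinet

### The arm

A 6-joint arm with a two-finger parallel gripper is mounted at the origin on the work surface. World frame = base frame: x ahead of the robot, y to its left, z up, the work surface at z = 0. Lengths are in m, angles in rad, forces in N, time in s.
With the tool pointing down it reaches from about 0.375 to 0.975 m from the base axis. Payload 3.8 kg.
Tool frame: the origin (TCP) lies midway between the tips of the shut fingers; the grasp point (between the pads) lies 19 mm behind it; z points along the fingers, y is the line along which they close (so a half turn about z gives the same grasp; the last joint's range is limited). The gripper opens to 85 mm and grips with 20 to 120 N. Pads are 22 mm wide; open, the fingers measure 114 mm over their backs; the gripper's body (76 mm by 85 mm) begins 54 mm behind the grasp point. The pads swing forward as they close: fully open they stand 13 mm farther back than shut.
Start: joints at [-1.19, 0.264, 1.604, -0, 1.274, -0.037], TCP at [0.274, -0.617, 0.231] pointing down, gripper open.
Joint ranges: [-2.63, 2.63], [-0.94, 2.18], [0.31, 2.57], [-1.31, 4.45], [0, 2.66], [-2.55, 2.55]. Speed limits (rad/s): [2.57, 2.57, 3.14, 3.14, 3.14, 3.14].

### API

Orientations are given as a rotation vector (axis times angle).
In Python, from workcell import bot, imaging gives the robot as it stands.
- The arm moves only by the tool step_arm, never from a script. Its argument "series" is a list of rows, each an object of numbers: "grip": the closure, from -1 (fully open) to 1 (shut); "x", "y", "z": the shift along the tool's x, y, z normalised to -1 to 1, where 1 is 500 mm; "ax", "ay", "az": the turn, a rotation vector about the tool's x, y, z normalised to -1 to 1, where 1 is 30 degrees. A call has 1 to 12 rows; each row is the pose to reach, as a shift and turn from the pose commanded when the call began, along the tool's axes at that moment; what a row does not reach only later rows make up. A row lasts 1/10 s, in which the tool goes at most 50 mm and 8.59 degrees, less where a joint would pass 70% of its speed; a pose out of reach is approached as far as the arm can. A call with a number of a shift or a turn outside -1 to 1 is refused whole. A call with a gripper value outside its range is refused whole. The fingers move at their own pace and stop on an object; "force" is the grip in N (left out, the last holds). Time passes only in rows, so rows that repeat a pose let the fingers close. It gives the time, the measured TCP pose, the force, the opening and the grip force at its end, in the units of the state.
- bot.read_state(): the state, without advancing time (a new reading comes with each control period).
- imaging.read_camera(name): name is "scene" or "top"; returns a dict with "img" (420x560x3 uint8, red, green, blue), "fx", "fy", "cx", "cy" (pixels), "R" (3x3) and "t" (3): a world point X has camera coordinates R X + t. Camera axes: x right, y down, z forward; pixel columns grow to the right and rows downward; lengths in m; the calibration is good to about 2 mm. A picture is of the moment at which its call begins. There is no depth.
- bot.finish_job(): hands the job in; it is judged then, once.
The state is a dict: "time": time; "q": joint angles; "joint_vel": joint speeds; "joint_torque": joint torques, N m; "tool_pos": TCP position; "tcp_rot": TCP orientation; "wrist_force": force on the tool from outside, world axes, zero at the start; "torque": the same for the moment, N m; "width": opening from 0.0 (shut) to 1.0 (fully open); "grip_force": force on a finger pad.
Only numpy, scipy, OpenCV 4.12 (cv2) and the standard library are available. Lean on these libraries where they do the work, as an engineer would, in place of code of your own. Each camera call takes 0.05 s, during which the arm holds its last target. There are 200 camera calls.

### The job

Pull the slide cabinet's drawer right out to its stop, then put every brass lens mount from the carousel into the drawer, standing or lying, turning the carousel by its red bar so that each mount comes under the open notch of the clear cover where it can be lifted out. When all the mounts are in, push the drawer fully shut; leave the steel focusing knobs on the carousel and the other things on the bench undisturbed.

Things in the scene. Friction and masses are not known exactly. Their poses are not given: they have to be found in the camera images.
- mount1_center (a point): the point on the axis, half-way up (27.5 mm above the underside), of a brass lens mount: a 40 x 40 mm square foot flange 6 mm thick under a plain round tube 28 mm in diameter, 55 mm tall in all, about 120 g. Its z axis runs along the tube, away from the foot. At the start each stands upright in a carousel pocket. Three or all four of the named mounts are present; an absent one reads None.
- mount2_center (a point): the point on the axis, half-way up (27.5 mm above the underside), of a brass lens mount: a 40 x 40 mm square foot flange 6 mm thick under a plain round tube 28 mm in diameter, 55 mm tall in all, about 120 g. Its z axis runs along the tube, away from the foot. At the start each stands upright in a carousel pocket. Three or all four of the named mounts are present; an absent one reads None.
- mount3_center (a point): the point on the axis, half-way up (27.5 mm above the underside), of a brass lens mount: a 40 x 40 mm square foot flange 6 mm thick under a plain round tube 28 mm in diameter, 55 mm tall in all, about 120 g. Its z axis runs along the tube, away from the foot. At the start each stands upright in a carousel pocket. Three or all four of the named mounts are present; an absent one reads None.
- mount4_center (a point): the point on the axis, half-way up (27.5 mm above the underside), of a brass lens mount: a 40 x 40 mm square foot flange 6 mm thick under a plain round tube 28 mm in diameter, 55 mm tall in all, about 120 g. Its z axis runs along the tube, away from the foot. At the start each stands upright in a carousel pocket. Three or all four of the named mounts are present; an absent one reads None.
- focus1_center (a point): the point on the axis, half-way up (18 mm), of a loose steel focusing knob: a 40 mm disc 16 mm thick with a thin 12 mm stem on top, 36 mm in all, standing in a carousel pocket. It stays on the carousel.
- focus2_center (a point): the point on the axis, half-way up (18 mm), of a loose steel focusing knob: a 40 mm disc 16 mm thick with a thin 12 mm stem on top, 36 mm in all, standing in a carousel pocket. It stays on the carousel.
- carousel_knob (a point): centre of the red bar on the carousel's shaft, on the vertical turning axis, 126 mm above the bench. The bar turns with the carousel: 70 mm long along this point's x, 16 mm wide along its y, from 104 to 142 mm above the bench. The carousel turns either way against light friction (about 0.12 N m) and stays where it is left.
- carousel_tray (a point): on the turning axis at the height of the pocket floors (28 mm above the bench), turning with the round wooden tray, 290 mm across: six equal open pockets 60 degrees apart, one of them centred on this point's -x direction. Dividers and rim stand 12 to 14 mm above the floors; pocket centres lie 105 mm from the axis; a hub of 60 mm radius, 12 mm high, fills the middle.
- carousel (a joint): turn of the carousel in rad, growing counter-clockwise seen from above; stops only at -9.5 and 9.5 (it starts within 3.1 of 0).
- cover: fixed clear dust cover over the carousel: a flat plate 320 x 320 mm, 6 mm thick, its top 98 mm above the bench, on brass corner posts. Origin on the bench on the carousel's turning axis; its -x edge is the front. The red bar stands above it in the middle. Only the front has an open notch (see cover_notch).
- cover_notch (a point): the pick-up place under the cover's open notch, at pocket-floor height (28 mm above the bench), 105 mm from the turning axis towards the cover's front (-x). The brass-edged notch is 136 mm wide (68 mm either side along this point's y) and reaches from the front edge to 45 mm from the axis. A pocket can be reached only when it stands under the notch.
- cabinet_drawer0_handle (a point): middle of the brass bar handle of the slide cabinet's only drawer: 11 mm thick, 120 mm long along y, 35 mm in front of the drawer face, 77 mm above the bench. The cabinet (240 deep, 280 wide, 115 mm tall) has its top 38 mm above it. x points into the cabinet; the drawer is pulled along -x.
- cabinet_drawer0 (a joint): how far the drawer is pulled out, in m: 0 fully shut, 0.1656 at its stop. It slides with about 1 N of friction and stays where it is left. It starts shut or up to 30 mm open.
- drawer_floor (a point): centre of the drawer's inner floor, 22 mm above the bench, moving with the drawer, axes as the handle's. Inside 195 mm along x by 238 mm along y; side walls 71 mm and front panel 82 mm above this floor. At the stop it is open to above from 97 mm in front of this point (-x) to 62 mm behind it. The handle is 153 mm in front of it.
- filter1: blue glass colour filter, a 75 mm disc 5 mm thick lying on the bench; origin under its centre. A bystander.
- filter2: blue glass colour filter, a 75 mm disc 5 mm thick lying on the bench; origin under its centre. A bystander.
- frame: beech slide frame with a chipped corner, 102 x 102 x 9 mm, lying on the bench; origin under its centre. A bystander.
- brush: small brush lying on the bench at the right. A bystander.
- driver: screwdriver lying on the bench at the left. A bystander.
- oil: small oil bottle, 40 mm wide, 85 mm tall, standing at the left. A bystander.
Not all that is in view belongs to the job. What is shaped like the part that bears mount2_center but pink or purple is not meant.

How it is judged:
On the way, in this order (a step that is already met when the one before it is completed fails the run):
1. the drawer is pulled out to its stop (value of joint cabinet_drawer0 above 0.157 m), for 0.2 s.
2. every lens mount present lies in the drawer, released (x of mount1_center in the frame of drawer_floor between -0.103 and 0.103 m and y of mount1_center in the frame of drawer_floor between -0.122 and 0.122 m and z of mount1_center in the frame of drawer_floor between 0 and 0.06 m and x of mount2_center in the frame of drawer_floor between -0.103 and 0.103 m and y of mount2_center in the frame of drawer_floor between -0.122 and 0.122 m and z of mount2_center in the frame of drawer_floor between 0 and 0.06 m and x of mount3_center in the frame of drawer_floor between -0.103 and 0.103 m and y of mount3_center in the frame of drawer_floor between -0.122 and 0.122 m and z of mount3_center in the frame of drawer_floor between 0 and 0.06 m and x of mount4_center in the frame of drawer_floor between -0.103 and 0.103 m and y of mount4_center in the frame of drawer_floor between -0.122 and 0.122 m and z of mount4_center in the frame of drawer_floor between 0 and 0.06 m and linear speed of each of mount1, mount2, mount3, mount4 below 0.05 m/s and contact force between the fingers and mount1 below 0.3 N and contact force between the fingers and mount2 below 0.3 N and contact force between the fingers and mount3 below 0.3 N and contact force between the fingers and mount4 below 0.3 N), for 0.3 s.
3. the drawer is pushed fully shut (value of joint cabinet_drawer0 below 0.008 m), for 0.2 s.
At the end, for the whole second after the job is handed in: Every lens mount present is at rest inside the drawer (its centre within the drawer's inner walls, less than 60 mm above its floor), the drawer is shut to within 8 mm, and both steel focusing knobs are still on the carousel (x of mount1_center in the frame of drawer_floor between -0.103 and 0.103 m and y of mount1_center in the frame of drawer_floor between -0.122 and 0.122 m and z of mount1_center in the frame of drawer_floor between 0 and 0.06 m and x of mount2_center in the frame of drawer_floor between -0.103 and 0.103 m and y of mount2_center in the frame of drawer_floor between -0.122 and 0.122 m and z of mount2_center in the frame of drawer_floor between 0 and 0.06 m and x of mount3_center in the frame of drawer_floor between -0.103 and 0.103 m and y of mount3_center in the frame of drawer_floor between -0.122 and 0.122 m and z of mount3_center in the frame of drawer_floor between 0 and 0.06 m and x of mount4_center in the frame of drawer_floor between -0.103 and 0.103 m and y of mount4_center in the frame of drawer_floor between -0.122 and 0.122 m and z of mount4_center in the frame of drawer_floor between 0 and 0.06 m and linear speed of each of mount1, mount2, mount3, mount4 below 0.05 m/s and value of joint cabinet_drawer0 below 0.008 m and horizontal distance between each of focus1_center, focus2_center and carousel_knob below 0.145 m and height (world z) of focus1_center between 0.015 and 0.08 m and height (world z) of focus2_center between 0.015 and 0.08 m); the robot touches nothing.
It fails at once if one of the bystanders on the bench (filters, frame, brush, screwdriver, oil bottle) is moved more than 40 mm (distance of any of filter1, filter2, frame, brush, driver, oil from where it was at the start of the episode above 0.04 m).
Of mount1, mount2, mount3, mount4 only 3 to 4 are there at a start; the rules pass over those that are not, and their reading is None.
At some moment in a run one of mount1, mount2, mount3, mount4 may be knocked a few centimetres aside while the robot is not near it.
Once in a run the grip may slacken for a moment while it holds something.
It also fails if it takes over 210 s, if anything falls off the work surface, if the arm or the gripper's body presses on something with over 40 N, if the wrist force passes 120 N, or if a joint passes its speed limit or range.

## Working session

There is one attempt and no reset: what is moved stays moved. The work goes in short steps, Python scripts to look and compute and a tool call to move; the robot and the scene stay as the last step left them, time stands still between calls to the robot, and variables do not carry over. Pictures are saved under pics/ and viewed, at most 14 in all, crops included, and the job is handed in when it is done.

Besides the shell and the picture viewer there is one more tool, called as a command line: name --argument value ..., lists and objects as JSON in quotes. step_arm: Moves the arm, as the interface text tells. Scaled input: -1 to 1 covers 500 mm each way for a shift and 30 degrees each way for a turn. Its arguments: {"type":"object","properties":{"series":{"type":"array","items":{"type":"object","properties":{"grip":{"type":"number"},"x":{"type":"number","minimum":-1,"maximum":1},"y":{"type":"number","minimum":-1,"maximum":1},"z":{"type":"number","minimum":-1,"maximum":1},"ax":{"type":"number","minimum":-1,"maximum":1},"ay":{"type":"number","minimum":-1,"maximum":1},"az":{"type":"number","minimum":-1,"maximum":1}}}},"force":{"type":"number"}},"required":["series"]}

```bash
mkdir -p pics
cat > h.py <<'E'
import numpy as np, cv2
from workcell import bot, imaging
from scipy.spatial.transform import Rotation as Ro
def cam(n,save=None):
    c=imaging.read_camera(n)
    for k in('R','t'): c[k]=np.array(c[k])
    if save: cv2.imwrite('pics/'+save,c['img'][:,:,::-1])
    return c
def ray(c,u,v,z):
    d=c['R'].T@np.array([(u-c['cx'])/c['fx'],(v-c['cy'])/c['fy'],1]); o=-c['R'].T@c['t']
    return o+d*(z-o[2])/d[2]
def pix(c,X):
    p=c['R']@np.array(X)+c['t']; return np.array([c['fx']*p[0]/p[2]+c['cx'],c['fy']*p[1]/p[2]+c['cy']])
def st():
    s=bot.read_state(); print('t',round(s['time'],2),'pos',np.round(s['tool_pos'],4),'w',round(s['width'],3),'gf',round(s['grip_force'],1),'F',np.round(s['wrist_force'],1)); return s
E
python3 - <<'E'
from h import *
s=st(); print(s['tcp_rot'], Ro.from_rotvec(s['tcp_rot']).as_matrix().round(3))
for n in('scene','top'):
    c=cam(n,n+'0.png'); print(n,(-c['R'].T@c['t']).round(3),c['fx'],c['R'].round(2).tolist())
E
```

```text
t 0.0 pos [ 0.2736 -0.6162  0.2299] w 1.003 gf 0.0 F [ 0.8 -0.2  0.3]
[-3.07110370e+00 -6.51089539e-01  6.02363365e-04] [[ 0.914  0.406 -0.001]
 [ 0.406 -0.914  0.002]
 [ 0.    -0.002 -1.   ]]
scene [1.536 0.881 0.951] 517.4959963047049 [[-0.66, 0.75, 0.02], [0.4, 0.37, -0.84], [-0.64, -0.55, -0.54]]
top [0.4   0.006 1.692] 473.8497267317054 [[0.02, -1.0, -0.0], [-1.0, -0.02, -0.07], [0.07, 0.01, -1.0]]
```

View pics/scene0.png

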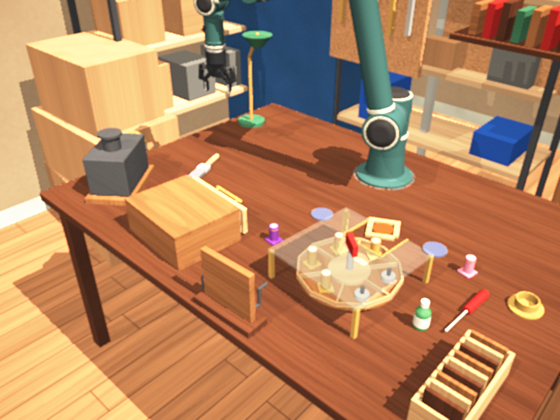

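View pics/top0.png

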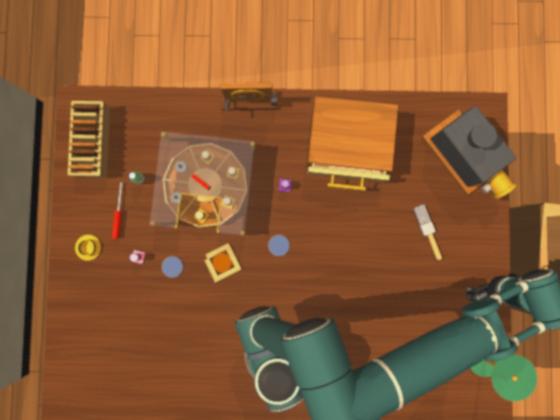

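The scene shows the carousel around top (203,183) with its red bar, and the cabinet at top (350,135) with its handle at (347,184). Brass mount candidates in top are (206,155), (232,171), (228,201) and (200,215). The purple (285,185) and pink (137,257) look-alikes are decoys, and the steel knobs are at (181,167) and (176,197). Next is a close crop to check.

Run:
```python
from h import *
a=cv2.imread('pics/top0.png'); b=cv2.imread('pics/scene0.png')
x=cv2.resize(a[125:245,145:265],None,fx=5,fy=5,interpolation=2); cv2.imwrite('pics/c1.png',x[:600])
y=cv2.resize(a[90:200,295:405],None,fx=4,fy=4,interpolation=2)
z=cv2.resize(b[180:340,250:445],None,fx=2.0,fy=2.0,interpolation=2)
o=np.zeros((440,760,3),np.uint8);o[:,:440]=y;o[:320,440:]=z[:,:320] if z.shape[1]>320 else z
cv2.imwrite('pics/c2.png',o)
```

```text
(no output)
```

View pics/c1.png

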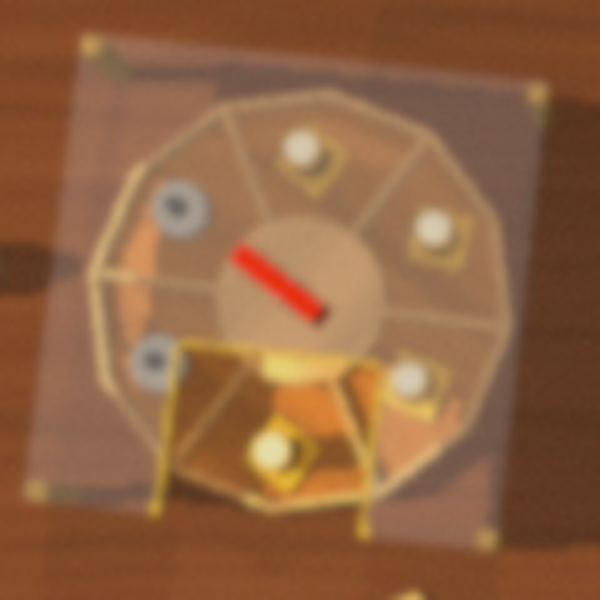

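View pics/c2.png

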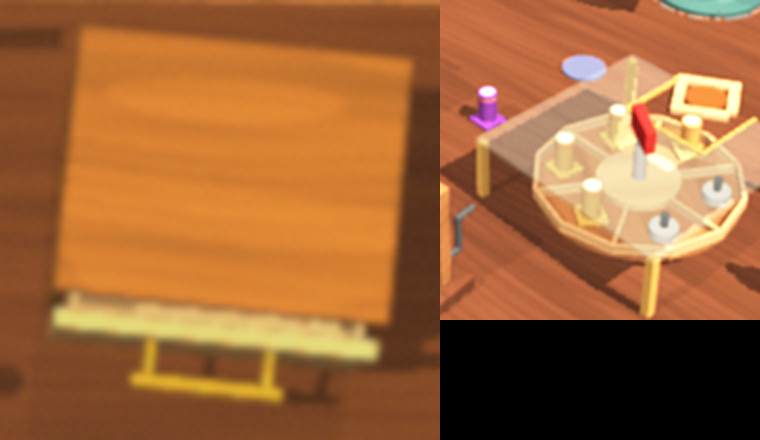

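```bash
cat >> h.py <<'E'
def cr(p,s,o): return (p[0]+.5)/s-.5+o[0],(p[1]+.5)/s-.5+o[1]
E
python3 - <<'E'
from h import *
c=cam('top'); 
f=lambda p,z: ray(c,*cr(p,5,(145,125)),z)
P=[f(p,.098) for p in [(90,45),(538,92),(487,540),(37,490)]]
print('corners',np.round(P,4).tolist(),'sides',[round(float(np.linalg.norm(P[i]-P[i-1])),4) for i in range(4)],'ctr',np.mean(P,0).round(4))
d=(P[0]-P[3])+(P[1]-P[2]); print('cover yaw',np.degrees(np.arctan2(d[1],d[0])))
N=[f(p,.098) for p in [(183,347),(383,362),(157,510),(364,532)]]
print('notch',np.round(N,4).tolist())
hsv=cv2.cvtColor(c['img'],cv2.COLOR_RGB2HSV)
m=((hsv[...,0]<6)|(hsv[...,0]>174))&(hsv[...,1]>190)&(hsv[...,2]>140); m[:, :160]=0; m[:,250:]=0; m[:150]=0;m[220:]=0
q=np.argwhere(m)[:,::-1].astype(float); W=np.array([ray(c,*p,.142) for p in q]);mu=W.mean(0); ev,V=np.linalg.eigh(np.cov(W[:,:2].T)); v=V[:,1]
print('bar',mu.round(4),'dir',np.degrees(np.arctan2(v[1],v[0])),'len',np.ptp(W[:,:2]@v), len(q))
C=mu
for n,p in dict(a=(301,148),b=(434,228),c=(409,379),d=(273,452)).items():
    X=f(p,.083);r=X-C; print(n,X.round(4),'r',np.hypot(*r[:2]).round(4),'ang',np.degrees(np.arctan2(r[1],r[0])).round(1))
for p in [(178,206),(155,360)]:
    X=f(p,.055);r=X-C; print('k',X.round(4),'r',np.hypot(*r[:2]).round(4),'ang',np.degrees(np.arctan2(r[1],r[0])).round(1))
for p in [(223,108),(428,132),(505,325),(368,500),(168,470),(95,272)]:
    X=f(p,.042);r=X-C; print('div',np.hypot(*r[:2]).round(4),'ang',np.degrees(np.arctan2(r[1],r[0])).round(1))
g=lambda p,z: ray(c,*cr(p,4,(295,90)),z)
A=g((132,380),.0825);B=g((283,396),.0825);print('handle',A.round(4),B.round(4),((A+B)/2).round(4),np.linalg.norm(A-B))
T=[g(p,.115) for p in [(80,27),(412,60),(388,324),(54,290)]]; print('cab',np.round(T,4).tolist(),[round(float(np.linalg.norm(T[i]-T[i-1])),4) for i in range(4)])
d=(T[0]-T[3])+(T[1]-T[2]); print('yaw',np.degrees(np.arctan2(d[1],d[0])),'d2',np.degrees(np.arctan2(*(A-B)[[1,0]]))-90)
for n,p in dict(f1=(279,245),f2=(172,267),fr=(223,263),pur=(285,185)).items(): print(n,ray(c,*p,.005).round(3))
E
```

```text
corners [[0.7535, 0.4025, 0.098], [0.7261, 0.0962, 0.098], [0.421, 0.1241, 0.098], [0.4494, 0.428, 0.098]] sides [0.3052, 0.3076, 0.3064, 0.3052] ctr [0.5875 0.2627 0.098 ]
cover yaw -5.007008695164623
notch [[0.5477, 0.3326, 0.098], [0.5399, 0.1971, 0.098], [0.4373, 0.3467, 0.098], [0.425, 0.207, 0.098]]
bar [0.5871 0.2624 0.142 ] dir 53.20100464671222 len 0.06638768242134374 67
a [0.6876 0.2589 0.083 ] r 0.1006 ang -2.0
b [0.6338 0.1663 0.083 ] r 0.1069 ang -64.0
c [0.5299 0.1809 0.083 ] r 0.0996 ang -125.1
d [0.4785 0.2722 0.083 ] r 0.109 ang 174.8
k [0.6504 0.348  0.055 ] r 0.1065 ang 53.5
k [0.5423 0.3606 0.055 ] r 0.1079 ang 114.5
div 0.1477 ang 23.5
div 0.1483 ang -35.5
div 0.1441 ang -95.9
div 0.1478 ang -160.0
div 0.15 ang 143.4
div 0.1462 ang 83.1
handle [ 0.5898 -0.1634  0.0825] [ 0.5783 -0.2922  0.0825] [ 0.5841 -0.2278  0.0825] 0.12933730965234375
cab [[0.886, -0.113, 0.115], [0.8621, -0.394, 0.115], [0.6368, -0.3738, 0.115], [0.6608, -0.0938, 0.115]] [0.226, 0.282, 0.2263, 0.281]
yaw -4.993005790482441 d2 -5.1185419126781255
f1 [ 0.381 -0.001  0.005]
f2 [0.296 0.376 0.005]
fr [0.314 0.196 0.005]
pur [ 0.595 -0.019  0.005]
```

Four brass mounts sit at c1 crop (301,148), (434,228), (409,379) and (273,452), the last under the notch. The two steel knobs and the pink and purple look-alikes are excluded. The sizes check out: 0.306 m between cover posts, and handle about 0.13 m long. The cabinet and cover both have a yaw of -5°.

step_arm --series '[{"grip":0.3,"x":0.88,"y":-0.457,"z":0.06,"az":-1},{"grip":0.3,"x":0.88,"y":-0.457,"z":0.06,"az":-1},{"grip":0.3,"x":0.88,"y":-0.457,"z":0.06,"az":-1},{"grip":0.3,"x":0.88,"y":-0.457,"z":0.06,"az":-1},{"grip":0.3,"x":0.88,"y":-0.457,"z":0.06,"az":-1},{"grip":0.3,"x":0.88,"y":-0.457,"z":0.06,"az":-1},{"grip":0.3,"x":0.88,"y":-0.457,"z":0.06,"az":-1},{"grip":0.3,"x":0.88,"y":-0.457,"z":0.06,"az":-1},{"grip":0.3,"x":0.88,"y":-0.457,"z":0.06,"az":-1},{"grip":0.3,"x":0.88,"y":-0.457,"z":0.06,"az":-1},{"grip":0.3,"x":0.88,"y":-0.457,"z":0.06,"az":-1}]' --force 60

```text
validation failed for argument at $.se...
```

step_arm --series '[{"grip":0.3,"az":-1},{"grip":0.3,"az":-1},{"grip":0.3,"az":-1},{"grip":0.3,"az":-1},{"grip":0.3,"az":-1}]'

```text
validation failed for argument at $.se...
```

```bash
cat >> h.py <<'E'
def go(*T,th=None):
    "print normalised shifts from the present pose to each world point"
    s=st(); R=Ro.from_rotvec(s['tcp_rot']).as_matrix(); t=np.degrees(np.arctan2(R[1,0],R[0,0])); print('theta',t.round(2),'tilt',np.degrees(np.arccos(-R[2,2])).round(2),'q6',np.degrees(s['q'][5]).round(1))
    for X in T: print(np.array(X).round(4),(R.T@(np.array(X)-s['tool_pos'])/.5).round(3))
    if th is not None: print('az',round(-(((th-t)+180)%360-180)/30,3))
E
python3 -c "
from h import *
go((.584,-.228,.2),(.584,-.228,.058),th=85)"
```

```text
t 0.15 pos [ 0.2736 -0.6164  0.2302] w 1.001 gf 0.0 F [ 0.8  0.6 -0.1]
theta 23.93 tilt 0.1 q6 -2.1
[ 0.584 -0.228  0.2  ] [ 0.882 -0.458  0.061]
[ 0.584 -0.228  0.058] [ 0.882 -0.458  0.345]
az -2.036
```

step_arm --series '[{"x":0.88,"y":-0.457,"z":0.06,"ax":0.0,"ay":0.0,"az":-0.99,"grip":0.3}]' --force 60

```text
time: 0.25
tool_pos: [0.3023, -0.5813, 0.228]
tcp_rot: [3.015, 0.876, -0.003]
wrist_force: [1.2, 1.0, -0.3]
width: 0.859
grip_force: 0.0
```

step_arm --series '[{"x":0.852,"y":-0.292,"z":0.056,"ax":0,"ay":0,"az":-1,"grip":0.3},{"x":0.852,"y":-0.292,"z":0.056,"ax":0,"ay":0,"az":-1,"grip":0.3},{"x":0.852,"y":-0.292,"z":0.056,"ax":0,"ay":0,"az":-1,"grip":0.3},{"x":0.852,"y":-0.292,"z":0.056,"ax":0,"ay":0,"az":-1,"grip":0.3},{"x":0.852,"y":-0.292,"z":0.056,"ax":0,"ay":0,"az":-1,"grip":0.3},{"x":0.852,"y":-0.292,"z":0.056,"ax":0,"ay":0,"az":-1,"grip":0.3},{"x":0.852,"y":-0.292,"z":0.056,"ax":0,"ay":0,"az":-1,"grip":0.3},{"x":0.852,"y":-0.292,"z":0.056,"ax":0,"ay":0,"az":-1,"grip":0.3},{"x":0.852,"y":-0.292,"z":0.056,"ax":0,"ay":0,"az":-1,"grip":0.3},{"x":0.852,"y":-0.292,"z":0.056,"ax":0,"ay":0,"az":-1,"grip":0.3},{"x":0.852,"y":-0.292,"z":0.056,"ax":0,"ay":0,"az":-1,"grip":0.3}]' --force 60

```text
time: 1.35
tool_pos: [0.5859, -0.2244, 0.1996]
tcp_rot: [-2.682, -1.634, 0.002]
wrist_force: [-0.5, -0.3, 0.2]
width: 0.348
grip_force: 0.0
```

step_arm --series '[{"az":-0.75,"grip":0.3},{"az":-0.75,"grip":0.3},{"az":-0.75,"grip":0.3},{"az":-0.75,"grip":0.3},{"az":-0.75,"grip":0.3}]' --force 60

```text
validation failed for argument at $.se...
```

```bash
python3 -c "
from h import *
go((.584,-.228,.2),(.584,-.228,.058),th=85)"
```

```text
t 1.35 pos [ 0.5859 -0.2244  0.1996] w 0.348 gf 0.0 F [-0.5 -0.3  0.2]
theta 62.71 tilt 0.08 q6 4.1
[ 0.584 -0.228  0.2  ] [-0.008 -0.    -0.001]
[ 0.584 -0.228  0.058] [-0.008  0.     0.283]
az -0.743
```

step_arm --series '[{"x":-0.008,"y":0,"z":0,"ax":0,"ay":0,"az":-0.743,"grip":0.3},{"x":-0.008,"y":0,"z":0,"ax":0,"ay":0,"az":-0.743,"grip":0.3},{"x":-0.008,"y":0,"z":0,"ax":0,"ay":0,"az":-0.743,"grip":0.3},{"x":-0.008,"y":0,"z":0.06,"ax":0,"ay":0,"az":-0.743,"grip":0.3},{"x":-0.008,"y":0,"z":0.16,"ax":0,"ay":0,"az":-0.743,"grip":0.3},{"x":-0.008,"y":0,"z":0.21,"ax":0,"ay":0,"az":-0.743,"grip":0.3},{"x":-0.008,"y":0,"z":0.25,"ax":0,"ay":0,"az":-0.743,"grip":0.3},{"x":-0.008,"y":0,"z":0.28,"ax":0,"ay":0,"az":-0.743,"grip":0.3},{"x":-0.008,"y":0,"z":0.28,"ax":0,"ay":0,"az":-0.743,"grip":0.3}]' --force 60

```text
time: 2.25
tool_pos: [0.5836, -0.2309, 0.06]
tcp_rot: [2.321, 2.116, 0.0]
wrist_force: [0.8, 0.0, 0.8]
width: 0.348
grip_force: 0.0
```

```bash
python3 -c "
from h import *
go((.584,-.228,.058),th=85); c=cam('top');cv2.imwrite('pics/t1.png',cv2.resize(c['img'][100:250,270:420,::-1],None,fx=4,fy=4,interpolation=2))"
```

```text
t 2.25 pos [ 0.5836 -0.2309  0.06  ] w 0.348 gf 0.0 F [0.8 0.  0.8]
theta 84.71 tilt 0.04 q6 -18.6
[ 0.584 -0.228  0.058] [0.006 0.    0.004]
az -0.01
```

View pics/t1.png

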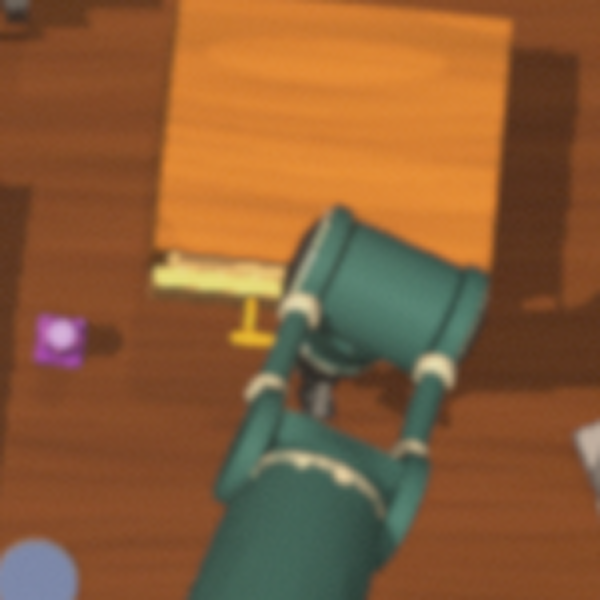

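The gripper sits over the handle (crop 320,350), with no contact force. I'll close and pull.

step_arm --series '[{"x":0,"y":0,"z":0,"ax":0,"ay":0,"az":0,"grip":1},{"x":0,"y":0,"z":0,"ax":0,"ay":0,"az":0,"grip":1},{"x":0,"y":0,"z":0,"ax":0,"ay":0,"az":0,"grip":1},{"x":0,"y":0,"z":0,"ax":0,"ay":0,"az":0,"grip":1},{"x":0,"y":-0.03,"z":0,"ax":0,"ay":0,"az":0,"grip":1},{"x":0,"y":-0.07,"z":0,"ax":0,"ay":0,"az":0,"grip":1},{"x":0,"y":-0.12,"z":0,"ax":0,"ay":0,"az":0,"grip":1},{"x":0,"y":-0.17,"z":0,"ax":0,"ay":0,"az":0,"grip":1},{"x":0,"y":-0.21,"z":0,"ax":0,"ay":0,"az":0,"grip":1},{"x":0,"y":-0.24,"z":0,"ax":0,"ay":0,"az":0,"grip":1},{"x":0,"y":-0.26,"z":0,"ax":0,"ay":0,"az":0,"grip":1}]' --force 60

```text
time: 3.4
tool_pos: [0.4543, -0.2188, 0.061]
tcp_rot: [2.317, 2.117, -0.0]
wrist_force: [0.8, -5.9, -0.2]
width: 0.103
grip_force: 60.5
```

step_arm --series '[{"x":0,"y":-0.01,"z":0,"ax":0,"ay":0,"az":0,"grip":1},{"x":0,"y":-0.016,"z":0,"ax":0,"ay":0,"az":0,"grip":1}]' --force 60

```text
time: 3.6
tool_pos: [0.4468, -0.2181, 0.061]
tcp_rot: [2.317, 2.117, -0.0]
wrist_force: [-0.1, -6.6, -0.3]
width: 0.104
grip_force: 60.6
```

step_arm --series '[{"x":0,"y":-0.006,"z":0,"ax":0,"ay":0,"az":0,"grip":1},{"x":0,"y":-0.012,"z":0,"ax":0,"ay":0,"az":0,"grip":1}]' --force 60

```text
time: 3.8
tool_pos: [0.4413, -0.2176, 0.061]
tcp_rot: [2.316, 2.117, -0.0]
wrist_force: [0.9, -6.5, 0.3]
width: 0.102
grip_force: 60.6
```

step_arm --series '[{"x":0,"y":-0.005,"z":0,"ax":0,"ay":0,"az":0,"grip":1},{"x":0,"y":-0.008,"z":0,"ax":0,"ay":0,"az":0,"grip":1}]' --force 60

```text
time: 4.0
tool_pos: [0.4373, -0.2173, 0.061]
tcp_rot: [2.316, 2.117, -0.0]
wrist_force: [0.7, -5.7, -0.4]
width: 0.103
grip_force: 60.6
```

step_arm --series '[{"x":0,"y":-0.005,"z":0,"ax":0,"ay":0,"az":0,"grip":1},{"x":0,"y":-0.006,"z":0,"ax":0,"ay":0,"az":0,"grip":1}]' --force 60

```text
time: 4.2
tool_pos: [0.4346, -0.2171, 0.0611]
tcp_rot: [2.316, 2.116, 0.0]
wrist_force: [3.0, -5.0, -1.1]
width: 0.102
grip_force: 60.4
```

step_arm --series '[{"x":0,"y":-0.004,"z":0,"ax":0,"ay":0,"az":0,"grip":1},{"x":0,"y":-0.006,"z":0,"ax":0,"ay":0,"az":0,"grip":1}]' --force 60

```text
time: 4.4
tool_pos: [0.4346, -0.2171, 0.0611]
tcp_rot: [2.313, 2.112, 0.007]
wrist_force: [13.2, -5.6, -11.5]
width: 0.107
grip_force: 59.5
```

step_arm --series '[{"x":0,"y":-0.003,"z":0,"ax":0,"ay":0,"az":0,"grip":1},{"x":0,"y":-0.005,"z":0,"ax":0,"ay":0,"az":0,"grip":1}]' --force 60

```text
time: 4.6
tool_pos: [0.4346, -0.2171, 0.0612]
tcp_rot: [2.311, 2.108, 0.012]
wrist_force: [21.9, -4.8, -20.3]
width: 0.104
grip_force: 58.9
```

step_arm --series '[{"x":0,"y":0.01,"z":0,"ax":0,"ay":0,"az":0,"grip":1},{"x":0,"y":0.01,"z":0,"ax":0,"ay":0,"az":0,"grip":0.3},{"x":0,"y":0.01,"z":0,"ax":0,"ay":0,"az":0,"grip":0.3},{"x":0,"y":0.01,"z":0,"ax":0,"ay":0,"az":0,"grip":0.3},{"x":0,"y":0.01,"z":0,"ax":0,"ay":0,"az":0,"grip":0.3},{"x":0,"y":0.01,"z":-0.06,"ax":0,"ay":0,"az":0,"grip":0.3},{"x":0,"y":0.01,"z":-0.15,"ax":0,"ay":0,"az":0,"grip":0.3},{"x":0,"y":0.01,"z":-0.24,"ax":0,"ay":0,"az":0,"grip":0.3},{"x":0,"y":0.01,"z":-0.3,"ax":0,"ay":0,"az":0,"grip":0.3}]' --force 60

```text
time: 5.5
tool_pos: [0.4338, -0.216, 0.2137]
tcp_rot: [2.317, 2.116, 0.002]
wrist_force: [0.8, -0.1, 0.6]
width: 0.348
grip_force: 0.0
```

Run:
```python
from h import *
go((.48,.272,.21),(.48,.272,.048),th=85); c=cam('top');a=c['img'][:,:,::-1]
cv2.imwrite('pics/t2.png',np.hstack([cv2.resize(a[125:245,145:265],(400,400),interpolation=2),cv2.resize(a[90:210,295:415],(400,400),interpolation=2)]))
```

```text
t 5.5 pos [ 0.4338 -0.216   0.2137] w 0.348 gf 0.0 F [ 0.8 -0.1  0.6]
theta 84.82 tilt 0.21 q6 -24.3
[0.48  0.272 0.21 ] [0.98  0.004 0.006]
[0.48  0.272 0.048] [0.981 0.003 0.33 ]
az -0.006
```

View pics/t2.png

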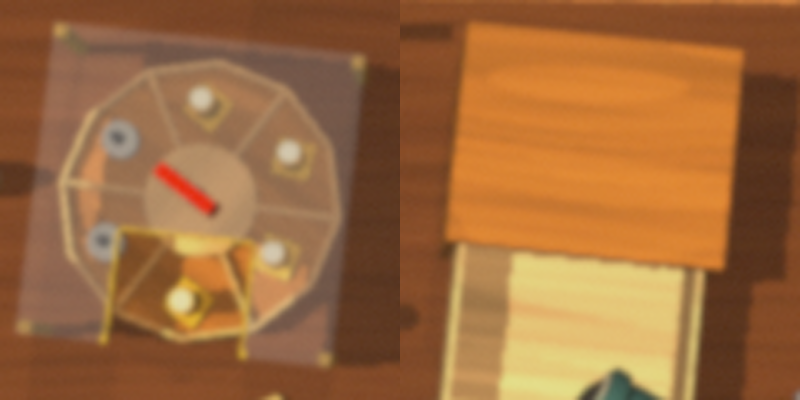

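The drawer is out and its floor is visible (crop right, 590,330). The mount is still under the notch (crop left, 182,301).

step_arm --series '[{"x":0.98,"y":0.003,"z":0.006,"ax":0,"ay":0,"az":0,"grip":-0.25},{"x":0.98,"y":0.003,"z":0.006,"ax":0,"ay":0,"az":0,"grip":-0.25},{"x":0.98,"y":0.003,"z":0.006,"ax":0,"ay":0,"az":0,"grip":-0.25},{"x":0.98,"y":0.003,"z":0.006,"ax":0,"ay":0,"az":0,"grip":-0.25},{"x":0.98,"y":0.003,"z":0.006,"ax":0,"ay":0,"az":0,"grip":-0.25},{"x":0.98,"y":0.003,"z":0.006,"ax":0,"ay":0,"az":0,"grip":-0.25},{"x":0.98,"y":0.003,"z":0.006,"ax":0,"ay":0,"az":0,"grip":-0.25},{"x":0.98,"y":0.003,"z":0.006,"ax":0,"ay":0,"az":0,"grip":-0.25},{"x":0.98,"y":0.003,"z":0.006,"ax":0,"ay":0,"az":0,"grip":-0.25},{"x":0.98,"y":0.003,"z":0.006,"ax":0,"ay":0,"az":0,"grip":-0.25},{"x":0.98,"y":0.003,"z":0.006,"ax":0,"ay":0,"az":0,"grip":-0.25}]' --force 60

```text
time: 6.65
tool_pos: [0.4783, 0.2767, 0.2068]
tcp_rot: [-2.313, -2.123, -0.002]
wrist_force: [0.5, 0.1, 0.6]
width: 0.625
grip_force: 0.0
```

Run:
```python
from h import *
go((.4785,.272,.09),(.4785,.272,.048),th=85)
```

```text
t 6.65 pos [0.4783 0.2767 0.2068] w 0.625 gf 0.0 F [0.5 0.1 0.6]
theta 85.09 tilt 0.11 q6 32.3
[0.4785 0.272  0.09  ] [-0.01   0.001  0.234]
[0.4785 0.272  0.048 ] [-0.01   0.001  0.318]
az 0.003
```

step_arm --series '[{"x":-0.008,"y":0,"z":0.09,"ax":0,"ay":0,"az":0,"grip":-0.25},{"x":-0.008,"y":0,"z":0.18,"ax":0,"ay":0,"az":0,"grip":-0.25},{"x":-0.008,"y":0,"z":0.24,"ax":0,"ay":0,"az":0,"grip":-0.25},{"x":-0.008,"y":0,"z":0.28,"ax":0,"ay":0,"az":0,"grip":-0.25},{"x":-0.008,"y":0,"z":0.318,"ax":0,"ay":0,"az":0,"grip":-0.25},{"x":-0.008,"y":0,"z":0.318,"ax":0,"ay":0,"az":0,"grip":-0.25},{"x":-0.008,"y":0,"z":0.318,"ax":0,"ay":0,"az":0,"grip":1},{"x":-0.008,"y":0,"z":0.318,"ax":0,"ay":0,"az":0,"grip":1},{"x":-0.008,"y":0,"z":0.318,"ax":0,"ay":0,"az":0,"grip":1},{"x":-0.008,"y":0,"z":0.318,"ax":0,"ay":0,"az":0,"grip":1},{"x":-0.008,"y":0,"z":0.318,"ax":0,"ay":0,"az":0,"grip":1}]' --force 60

```text
time: 7.75
tool_pos: [0.4793, 0.2686, 0.0497]
tcp_rot: [2.319, 2.118, 0.004]
wrist_force: [-0.3, -1.0, 4.5]
width: 0.31
grip_force: 59.1
```

step_arm --series '[{"x":0,"y":0,"z":-0.04,"ax":0,"ay":0,"az":0,"grip":1},{"x":0,"y":0,"z":-0.1,"ax":0,"ay":0,"az":0,"grip":1},{"x":0,"y":0,"z":-0.18,"ax":0,"ay":0,"az":0,"grip":1},{"x":0,"y":0,"z":-0.26,"ax":0,"ay":0,"az":0,"grip":1},{"x":0,"y":0,"z":-0.26,"ax":0,"ay":0,"az":0,"grip":1}]' --force 60

```text
time: 8.25
tool_pos: [0.4823, 0.2704, 0.1854]
tcp_rot: [2.317, 2.117, 0.019]
wrist_force: [1.0, 0.4, -0.8]
width: 0.311
grip_force: 59.1
```

Run:
```python
from h import *
go((.569,-.148,.18),(.569,-.148,.046),th=85)
```

```text
t 8.25 pos [0.4823 0.2704 0.1854] w 0.311 gf 59.1 F [ 1.   0.4 -0.8]
theta 84.84 tilt 0.72 q6 31.9
[ 0.569 -0.148  0.18 ] [-0.818  0.248  0.008]
[ 0.569 -0.148  0.046] [-0.82   0.245  0.276]
az -0.005
```

step_arm --series '[{"x":-0.818,"y":0.248,"z":0,"ax":0,"ay":0,"az":0,"grip":1},{"x":-0.818,"y":0.248,"z":0,"ax":0,"ay":0,"az":0,"grip":1},{"x":-0.818,"y":0.248,"z":0,"ax":0,"ay":0,"az":0,"grip":1},{"x":-0.818,"y":0.248,"z":0,"ax":0,"ay":0,"az":0,"grip":1},{"x":-0.818,"y":0.248,"z":0,"ax":0,"ay":0,"az":0,"grip":1},{"x":-0.818,"y":0.248,"z":0,"ax":0,"ay":0,"az":0,"grip":1},{"x":-0.818,"y":0.248,"z":0,"ax":0,"ay":0,"az":0,"grip":1},{"x":-0.818,"y":0.248,"z":0,"ax":0,"ay":0,"az":0,"grip":1},{"x":-0.818,"y":0.248,"z":0,"ax":0,"ay":0,"az":0,"grip":1},{"x":-0.818,"y":0.248,"z":0,"ax":0,"ay":0,"az":0,"grip":1},{"x":-0.818,"y":0.248,"z":0,"ax":0,"ay":0,"az":0,"grip":1}]' --force 60

```text
time: 9.35
tool_pos: [0.5641, -0.1505, 0.1771]
tcp_rot: [-2.32, -2.115, 0.001]
wrist_force: [0.3, 0.8, -0.8]
width: 0.317
grip_force: 44.0
```

Run:
```python
from h import *
go((.569,-.148,.046),th=85)
```

```text
t 9.35 pos [ 0.5641 -0.1505  0.1771] w 0.317 gf 44.0 F [ 0.3  0.8 -0.8]
theta 84.72 tilt 0.13 q6 -12.1
[ 0.569 -0.148  0.046] [0.006 0.01  0.262]
az -0.009
```

step_arm --series '[{"x":0.006,"y":0.006,"z":0.06,"ax":0,"ay":0,"az":0,"grip":1},{"x":0.006,"y":0.006,"z":0.14,"ax":0,"ay":0,"az":0,"grip":1},{"x":0.006,"y":0.006,"z":0.19,"ax":0,"ay":0,"az":0,"grip":1},{"x":0.006,"y":0.006,"z":0.22,"ax":0,"ay":0,"az":0,"grip":1},{"x":0.006,"y":0.006,"z":0.24,"ax":0,"ay":0,"az":0,"grip":1},{"x":0.006,"y":0.006,"z":0.252,"ax":0,"ay":0,"az":0,"grip":1},{"x":0.006,"y":0.006,"z":0.252,"ax":0,"ay":0,"az":0,"grip":1}]' --force 60

```text
time: 10.05
tool_pos: [0.5684, -0.1472, 0.0524]
tcp_rot: [2.319, 2.119, 0.0]
wrist_force: [0.3, 0.8, -0.5]
width: 0.311
grip_force: 59.1
```

Run:
```python
from h import *
go((.569,-.148,.046),th=85)
c=cam('scene');cv2.imwrite('pics/s3.png',cv2.resize(c['img'][150:300,110:310,::-1],None,fx=4,fy=4,interpolation=2))
```

```text
t 10.05 pos [ 0.5684 -0.1472  0.0524] w 0.311 gf 59.1 F [ 0.3  0.8 -0.5]
theta 84.85 tilt 0.01 q6 -11.8
[ 0.569 -0.148  0.046] [-0.001  0.001  0.013]
az -0.005
```

View pics/s3.png

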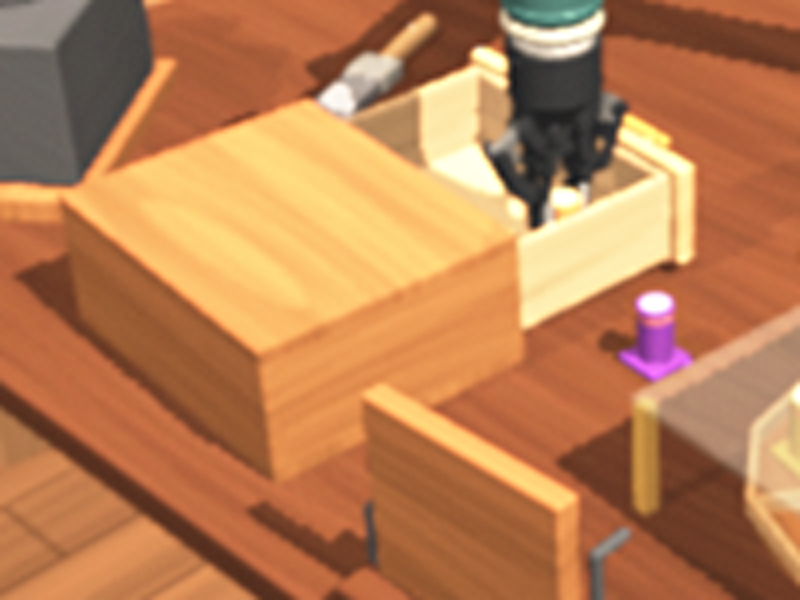

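The mount is held inside the drawer (565,205 in the crop). Now I'll set it down and release.

step_arm --series '[{"x":0,"y":0,"z":0.008,"ax":0,"ay":0,"az":0,"grip":1},{"x":0,"y":0,"z":0.012,"ax":0,"ay":0,"az":0,"grip":1},{"x":0,"y":0,"z":0.012,"ax":0,"ay":0,"az":0,"grip":-0.25},{"x":0,"y":0,"z":0.012,"ax":0,"ay":0,"az":0,"grip":-0.25},{"x":0,"y":0,"z":0.012,"ax":0,"ay":0,"az":0,"grip":-0.25},{"x":0,"y":0,"z":-0.04,"ax":0,"ay":0,"az":0,"grip":-0.25},{"x":0,"y":0,"z":-0.13,"ax":0,"ay":0,"az":0,"grip":-0.25},{"x":0,"y":0,"z":-0.22,"ax":0,"ay":0,"az":0,"grip":-0.25},{"x":0,"y":0,"z":-0.28,"ax":0,"ay":0,"az":0,"grip":-0.25}]' --force 60

```text
time: 11.0
tool_pos: [0.5696, -0.148, 0.1962]
tcp_rot: [2.317, 2.116, 0.004]
wrist_force: [1.3, -0.6, -0.1]
width: 0.625
grip_force: 0.0
```

step_arm --series '[{"x":0.82,"y":-0.034,"z":-0.01,"ax":0,"ay":0,"az":1,"grip":0},{"x":0.82,"y":-0.034,"z":-0.01,"ax":0,"ay":0,"az":1,"grip":0},{"x":0.82,"y":-0.034,"z":-0.01,"ax":0,"ay":0,"az":1,"grip":0},{"x":0.82,"y":-0.034,"z":-0.01,"ax":0,"ay":0,"az":1,"grip":0},{"x":0.82,"y":-0.034,"z":-0.01,"ax":0,"ay":0,"az":1,"grip":0},{"x":0.82,"y":-0.034,"z":-0.01,"ax":0,"ay":0,"az":1,"grip":0},{"x":0.82,"y":-0.034,"z":-0.01,"ax":0,"ay":0,"az":1,"grip":0},{"x":0.82,"y":-0.034,"z":-0.01,"ax":0,"ay":0,"az":1,"grip":0},{"x":0.82,"y":-0.034,"z":-0.01,"ax":0,"ay":0,"az":1,"grip":0},{"x":0.82,"y":-0.034,"z":-0.01,"ax":0,"ay":0,"az":1,"grip":0},{"x":0.82,"y":-0.034,"z":-0.01,"ax":0,"ay":0,"az":1,"grip":0}]' --force 60

```text
time: 12.1
tool_pos: [0.588, 0.2619, 0.197]
tcp_rot: [2.787, 1.447, -0.001]
wrist_force: [0.1, -0.4, 0.5]
width: 0.499
grip_force: 0.0
```

Run:
```python
from h import *
go((.5872,.2625,.112),th=53.2)
```

```text
t 12.1 pos [0.588  0.2619 0.197 ] w 0.499 gf 0.0 F [ 0.1 -0.4  0.5]
theta 54.88 tilt 0.07 q6 57.0
[0.5872 0.2625 0.112 ] [ 0.    -0.002  0.17 ]
az 0.056
```

step_arm --series '[{"x":0,"y":0,"z":0.08,"ax":0,"ay":0,"az":0.056,"grip":0},{"x":0,"y":0,"z":0.14,"ax":0,"ay":0,"az":0.056,"grip":0},{"x":0,"y":0,"z":0.17,"ax":0,"ay":0,"az":0.056,"grip":0},{"x":0,"y":0,"z":0.17,"ax":0,"ay":0,"az":0.056,"grip":0},{"x":0,"y":0,"z":0.17,"ax":0,"ay":0,"az":0.056,"grip":1},{"x":0,"y":0,"z":0.17,"ax":0,"ay":0,"az":0.056,"grip":1},{"x":0,"y":0,"z":0.17,"ax":0,"ay":0,"az":0.056,"grip":1},{"x":0,"y":0,"z":0.17,"ax":0,"ay":0,"az":0.056,"grip":1}]' --force 30

```text
time: 12.9
tool_pos: [0.5867, 0.264, 0.1143]
tcp_rot: [-2.807, -1.403, 0.001]
wrist_force: [-8.0, 4.5, 1.7]
width: 0.178
grip_force: 31.8
```

step_arm --series '[{"x":0,"y":0,"z":0,"ax":0,"ay":0,"az":0.06,"grip":1},{"x":0,"y":0,"z":0,"ax":0,"ay":0,"az":0.18,"grip":1},{"x":0,"y":0,"z":0,"ax":0,"ay":0,"az":0.32,"grip":1},{"x":0,"y":0,"z":0,"ax":0,"ay":0,"az":0.46,"grip":1},{"x":0,"y":0,"z":0,"ax":0,"ay":0,"az":0.6,"grip":1},{"x":0,"y":0,"z":0,"ax":0,"ay":0,"az":0.74,"grip":1},{"x":0,"y":0,"z":0,"ax":0,"ay":0,"az":0.88,"grip":1},{"x":0,"y":0,"z":0,"ax":0,"ay":0,"az":1,"grip":1}]' --force 30

```text
time: 13.7
tool_pos: [0.5863, 0.2644, 0.1143]
tcp_rot: [-3.075, -0.626, 0.003]
wrist_force: [-9.3, 6.1, 1.6]
width: 0.182
grip_force: 32.0
```

step_arm --series '[{"x":0,"y":0,"z":0,"ax":0,"ay":0,"az":0.12,"grip":1},{"x":0,"y":0,"z":0,"ax":0,"ay":0,"az":0.26,"grip":1},{"x":0,"y":0,"z":0,"ax":0,"ay":0,"az":0.4,"grip":1},{"x":0,"y":0,"z":0,"ax":0,"ay":0,"az":0.54,"grip":1},{"x":0,"y":0,"z":0,"ax":0,"ay":0,"az":0.68,"grip":1},{"x":0,"y":0,"z":0,"ax":0,"ay":0,"az":0.82,"grip":1},{"x":0,"y":0,"z":0,"ax":0,"ay":0,"az":0.94,"grip":1},{"x":0,"y":0,"z":0,"ax":0,"ay":0,"az":1,"grip":1}]' --force 30

```text
time: 14.5
tool_pos: [0.5862, 0.265, 0.1143]
tcp_rot: [-3.132, 0.19, 0.005]
wrist_force: [-9.1, 6.9, 0.7]
width: 0.182
grip_force: 32.0
```

step_arm --series '[{"x":0,"y":0,"z":0,"ax":0,"ay":0,"az":0,"grip":0},{"x":0,"y":0,"z":0,"ax":0,"ay":0,"az":0,"grip":0},{"x":0,"y":0,"z":0,"ax":0,"ay":0,"az":0,"grip":-0.25},{"x":0,"y":0,"z":-0.08,"ax":0,"ay":0,"az":0,"grip":-0.25},{"x":0,"y":0,"z":-0.17,"ax":0,"ay":0,"az":0,"grip":-0.25},{"x":0,"y":0,"z":-0.19,"ax":0,"ay":0,"az":0,"grip":-0.25}]' --force 60

```text
time: 15.1
tool_pos: [0.5921, 0.2633, 0.2147]
tcp_rot: [-3.131, 0.188, -0.016]
wrist_force: [0.5, -0.1, 1.3]
width: 0.624
grip_force: 0.0
```

Run:
```python
from h import *
go((.48,.2717,.2),th=85)
```

```text
t 15.1 pos [0.5921 0.2633 0.2147] w 0.624 gf 0.0 F [ 0.5 -0.1  1.3]
theta -6.88 tilt 0.65 q6 118.7
[0.48   0.2717 0.2   ] [-0.225  0.01   0.027]
az -3.063
```

step_arm --series '[{"x":-0.03,"y":0.4,"z":0,"ax":0,"ay":0,"az":-1,"grip":-0.25},{"x":-0.03,"y":0.4,"z":0,"ax":0,"ay":0,"az":-1,"grip":-0.25},{"x":-0.03,"y":0.4,"z":0,"ax":0,"ay":0,"az":-1,"grip":-0.25},{"x":-0.03,"y":0.4,"z":0,"ax":0,"ay":0,"az":-1,"grip":-0.25},{"x":-0.03,"y":0.4,"z":0,"ax":0,"ay":0,"az":-1,"grip":-0.25}]' --force 60

```text
time: 15.6
tool_pos: [0.5485, 0.0604, 0.2075]
tcp_rot: [3.077, 0.624, -0.001]
wrist_force: [-0.2, 0.1, -0.2]
width: 0.622
grip_force: 0.0
```

step_arm --series '[{"x":0,"y":0,"z":0,"ax":0,"ay":0,"az":-1,"grip":-0.25},{"x":0,"y":0,"z":0,"ax":0,"ay":0,"az":-1,"grip":-0.25},{"x":0,"y":0,"z":0,"ax":0,"ay":0,"az":-1,"grip":-0.25},{"x":0,"y":0,"z":0,"ax":0,"ay":0,"az":-1,"grip":-0.25}]' --force 60

```text
time: 16.0
tool_pos: [0.5499, 0.0657, 0.2076]
tcp_rot: [2.807, 1.41, 0.001]
wrist_force: [-0.2, -0.3, 0.5]
width: 0.629
grip_force: 0.0
```

step_arm --series '[{"x":0,"y":0,"z":0,"ax":0,"ay":0,"az":-1,"grip":-0.25},{"x":0,"y":0,"z":0,"ax":0,"ay":0,"az":-1,"grip":-0.25},{"x":0,"y":0,"z":0,"ax":0,"ay":0,"az":-1,"grip":-0.25},{"x":0,"y":0,"z":0,"ax":0,"ay":0,"az":-1,"grip":-0.25},{"x":0,"y":0,"z":0,"ax":0,"ay":0,"az":-1,"grip":-0.25}]' --force 60

```text
time: 16.5
tool_pos: [0.5499, 0.0659, 0.2075]
tcp_rot: [2.351, 2.084, 0.001]
wrist_force: [0.5, 0.1, -0.2]
width: 0.623
grip_force: 0.0
```

```bash
cat >> h.py <<'E'
def look(name):
    c=cam('top'); a=c['img'][:,:,::-1]
    cv2.imwrite('pics/'+name,np.hstack([cv2.resize(a[125:245,145:265],(480,480),interpolation=2),cv2.resize(a[130:210,305:385],(320,480),interpolation=2)]))
def pk(u,v,z=.083):
    s=4;c=cam('top');X=ray(c,*cr((u,v),s,(145,125)),z);r=X[:2]-np.array([.587,.263]);print(X.round(4),'r',np.hypot(*r).round(4),'ang',np.degrees(np.arctan2(r[1],r[0])).round(1)); return X
E
python3 - <<'E'
from h import *
go((.48,.2717,.2),th=85); look('t4.png')
E
```

```text
t 16.5 pos [0.5499 0.0659 0.2075] w 0.623 gf 0.0 F [ 0.5  0.1 -0.2]
theta 83.12 tilt 0.04 q6 11.1
[0.48   0.2717 0.2   ] [ 0.392 -0.188  0.015]
az -0.063
```

View pics/t4.png

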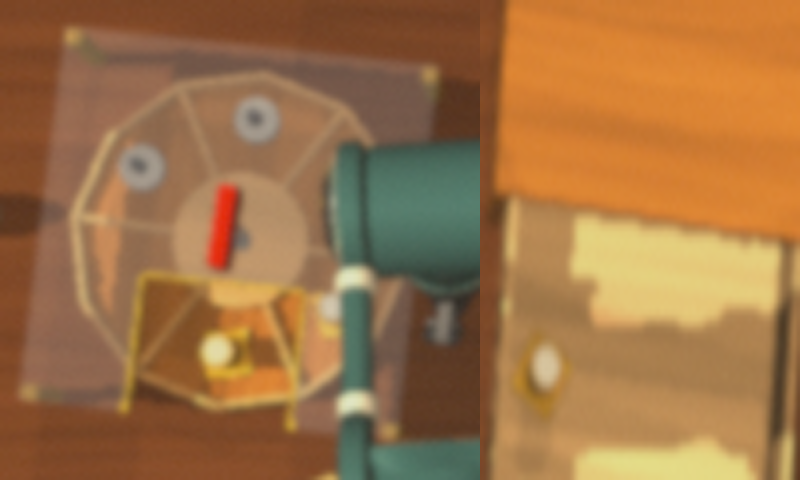

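The second mount stands under the notch (top disc at crop 217,350). The first stands in the drawer (right panel 543,367).

Run:
```python
from h import *
X=pk(217,350)
go((X[0],X[1],.2),th=85)
```

```text
[0.4882 0.2736 0.083 ] r 0.0993 ang 173.9
t 16.6 pos [0.5497 0.0658 0.2074] w 0.626 gf 0.0 F [-0.2  0.2  0.3]
theta 83.02 tilt 0.03 q6 11.2
[0.4882 0.2736 0.2   ] [ 0.398 -0.173  0.015]
az -0.066
```

step_arm --series '[{"x":0.398,"y":-0.173,"z":0.015,"ax":0,"ay":0,"az":-0.066,"grip":-0.25},{"x":0.398,"y":-0.173,"z":0.015,"ax":0,"ay":0,"az":-0.066,"grip":-0.25},{"x":0.398,"y":-0.173,"z":0.015,"ax":0,"ay":0,"az":-0.066,"grip":-0.25},{"x":0.398,"y":-0.173,"z":0.015,"ax":0,"ay":0,"az":-0.066,"grip":-0.25},{"x":0.398,"y":-0.173,"z":0.015,"ax":0,"ay":0,"az":-0.066,"grip":-0.25},{"x":0.398,"y":-0.173,"z":0.015,"ax":0,"ay":0,"az":-0.066,"grip":-0.25},{"x":0.398,"y":-0.173,"z":0.015,"ax":0,"ay":0,"az":-0.066,"grip":-0.25},{"x":0.398,"y":-0.173,"z":0.1,"ax":0,"ay":0,"az":-0.066,"grip":-0.25},{"x":0.398,"y":-0.173,"z":0.17,"ax":0,"ay":0,"az":-0.066,"grip":-0.25},{"x":0.398,"y":-0.173,"z":0.2,"ax":0,"ay":0,"az":-0.066,"grip":-0.25},{"x":0.398,"y":-0.173,"z":0.2,"ax":0,"ay":0,"az":-0.066,"grip":-0.25}]' --force 60

```text
time: 17.7
tool_pos: [0.4857, 0.2712, 0.1046]
tcp_rot: [-2.315, -2.122, 0.009]
wrist_force: [-0.4, -0.7, 0.1]
width: 0.625
grip_force: 0.0
```

Run:
```python
from h import *
go((.4882,.2736,.048),th=85)
```

```text
t 17.7 pos [0.4857 0.2712 0.1046] w 0.625 gf 0.0 F [-0.4 -0.7  0.1]
theta 85.0 tilt 0.34 q6 31.6
[0.4882 0.2736 0.048 ] [0.006 0.005 0.113]
az 0.0
```

step_arm --series '[{"x":0.004,"y":0.004,"z":0.06,"ax":0,"ay":0,"az":0,"grip":-0.25},{"x":0.004,"y":0.004,"z":0.1,"ax":0,"ay":0,"az":0,"grip":-0.25},{"x":0.004,"y":0.004,"z":0.11,"ax":0,"ay":0,"az":0,"grip":-0.25},{"x":0.004,"y":0.004,"z":0.11,"ax":0,"ay":0,"az":0,"grip":1},{"x":0.004,"y":0.004,"z":0.11,"ax":0,"ay":0,"az":0,"grip":1},{"x":0.004,"y":0.004,"z":0.11,"ax":0,"ay":0,"az":0,"grip":1},{"x":0.004,"y":0.004,"z":0.11,"ax":0,"ay":0,"az":0,"grip":1},{"x":0.004,"y":0.004,"z":0.11,"ax":0,"ay":0,"az":0,"grip":1}]' --force 60

```text
time: 18.5
tool_pos: [0.4905, 0.2757, 0.0549]
tcp_rot: [-2.315, -2.123, -0.003]
wrist_force: [-4.6, 0.8, 3.6]
width: 0.309
grip_force: 58.8
```

step_arm --series '[{"x":0,"y":0,"z":-0.04,"ax":0,"ay":0,"az":0,"grip":1},{"x":0,"y":0,"z":-0.1,"ax":0,"ay":0,"az":0,"grip":1},{"x":0,"y":0,"z":-0.18,"ax":0,"ay":0,"az":0,"grip":1},{"x":0,"y":0,"z":-0.26,"ax":0,"ay":0,"az":0,"grip":1},{"x":0,"y":0,"z":-0.26,"ax":0,"ay":0,"az":0,"grip":1}]' --force 60

```text
time: 19.0
tool_pos: [0.4952, 0.2774, 0.1922]
tcp_rot: [2.312, 2.12, 0.025]
wrist_force: [2.0, -0.1, 0.4]
width: 0.311
grip_force: 59.1
```

step_arm --series '[{"x":-0.93,"y":0.235,"z":0,"ax":0,"ay":0,"az":0,"grip":1},{"x":-0.93,"y":0.235,"z":0,"ax":0,"ay":0,"az":0,"grip":1},{"x":-0.93,"y":0.235,"z":0,"ax":0,"ay":0,"az":0,"grip":1},{"x":-0.93,"y":0.235,"z":0,"ax":0,"ay":0,"az":0,"grip":1},{"x":-0.93,"y":0.235,"z":0,"ax":0,"ay":0,"az":0,"grip":1},{"x":-0.93,"y":0.235,"z":0,"ax":0,"ay":0,"az":0,"grip":1},{"x":-0.93,"y":0.235,"z":0,"ax":0,"ay":0,"az":0,"grip":1},{"x":-0.93,"y":0.235,"z":0,"ax":0,"ay":0,"az":0,"grip":1},{"x":-0.93,"y":0.235,"z":0,"ax":0,"ay":0,"az":0,"grip":1},{"x":-0.93,"y":0.235,"z":0,"ax":0,"ay":0,"az":0,"grip":1},{"x":-0.93,"y":0.235,"z":0,"ax":0,"ay":0,"az":0,"grip":1},{"x":-0.93,"y":0.235,"z":0,"ax":0,"ay":0,"az":0,"grip":1}]' --force 60

```text
time: 20.2
tool_pos: [0.567, -0.1993, 0.1828]
tcp_rot: [2.317, 2.122, 0.001]
wrist_force: [0.3, -0.3, -0.3]
width: 0.305
grip_force: 59.2
```

Run:
```python
from h import *
go((.5645,-.201,.048),th=85)
```

```text
t 20.2 pos [ 0.567  -0.1993  0.1828] w 0.305 gf 59.2 F [ 0.3 -0.3 -0.3]
theta 84.97 tilt 0.03 q6 -16.7
[ 0.5645 -0.201   0.048 ] [-0.004 -0.005  0.27 ]
az -0.001
```

step_arm --series '[{"x":-0.004,"y":-0.004,"z":0.08,"ax":0,"ay":0,"az":0,"grip":1},{"x":-0.004,"y":-0.004,"z":0.16,"ax":0,"ay":0,"az":0,"grip":1},{"x":-0.004,"y":-0.004,"z":0.21,"ax":0,"ay":0,"az":0,"grip":1},{"x":-0.004,"y":-0.004,"z":0.24,"ax":0,"ay":0,"az":0,"grip":1},{"x":-0.004,"y":-0.004,"z":0.256,"ax":0,"ay":0,"az":0,"grip":1},{"x":-0.004,"y":-0.004,"z":0.263,"ax":0,"ay":0,"az":0,"grip":1},{"x":-0.004,"y":-0.004,"z":0.263,"ax":0,"ay":0,"az":0,"grip":1}]' --force 60

```text
time: 20.9
tool_pos: [0.5657, -0.1999, 0.0517]
tcp_rot: [2.312, 2.124, 0.001]
wrist_force: [0.0, 0.1, -1.0]
width: 0.31
grip_force: 59.2
```

step_arm --series '[{"x":0,"y":0,"z":0,"ax":0,"ay":0,"az":0,"grip":-0.25},{"x":0,"y":0,"z":0,"ax":0,"ay":0,"az":0,"grip":-0.25},{"x":0,"y":0,"z":0,"ax":0,"ay":0,"az":0,"grip":-0.25},{"x":0,"y":0,"z":-0.04,"ax":0,"ay":0,"az":0,"grip":-0.25},{"x":0,"y":0,"z":-0.13,"ax":0,"ay":0,"az":0,"grip":-0.25},{"x":0,"y":0,"z":-0.22,"ax":0,"ay":0,"az":0,"grip":-0.25},{"x":0,"y":0,"z":-0.3,"ax":0,"ay":0,"az":0,"grip":-0.25}]' --force 60

```text
time: 21.6
tool_pos: [0.5652, -0.2001, 0.2035]
tcp_rot: [2.313, 2.124, 0.001]
wrist_force: [0.5, -0.1, -0.1]
width: 0.624
grip_force: 0.0
```

step_arm --series '[{"x":0.93,"y":-0.037,"z":0,"ax":0,"ay":0,"az":-1,"grip":0},{"x":0.93,"y":-0.037,"z":0,"ax":0,"ay":0,"az":-1,"grip":0},{"x":0.93,"y":-0.037,"z":0,"ax":0,"ay":0,"az":-1,"grip":0},{"x":0.93,"y":-0.037,"z":0,"ax":0,"ay":0,"az":-1,"grip":0},{"x":0.93,"y":-0.037,"z":0,"ax":0,"ay":0,"az":-1,"grip":0},{"x":0.93,"y":-0.037,"z":0,"ax":0,"ay":0,"az":-1,"grip":0},{"x":0.93,"y":-0.037,"z":0,"ax":0,"ay":0,"az":-1,"grip":0},{"x":0.93,"y":-0.037,"z":0,"ax":0,"ay":0,"az":-1,"grip":0},{"x":0.93,"y":-0.037,"z":0,"ax":0,"ay":0,"az":-1,"grip":0},{"x":0.93,"y":-0.037,"z":0,"ax":0,"ay":0,"az":-1,"grip":0},{"x":0.93,"y":-0.037,"z":0,"ax":0,"ay":0,"az":-1,"grip":0}]' --force 60

```text
time: 22.7
tool_pos: [0.5858, 0.2675, 0.201]
tcp_rot: [1.68, 2.654, 0.001]
wrist_force: [-0.8, -1.0, -0.2]
width: 0.5
grip_force: 0.0
```

step_arm --series '[{"x":0,"y":0,"z":0,"ax":0,"ay":0,"az":-1,"grip":0},{"x":0,"y":0,"z":0,"ax":0,"ay":0,"az":-1,"grip":0},{"x":0,"y":0,"z":0,"ax":0,"ay":0,"az":-1,"grip":0},{"x":0,"y":0,"z":0,"ax":0,"ay":0,"az":-1,"grip":0}]' --force 60

```text
time: 23.1
tool_pos: [0.5861, 0.2629, 0.201]
tcp_rot: [0.937, 2.998, -0.001]
wrist_force: [1.1, -0.1, -0.4]
width: 0.501
grip_force: 0.0
```

step_arm --series '[{"x":0,"y":0,"z":0,"ax":0,"ay":0,"az":-0.93,"grip":0},{"x":0,"y":0,"z":0,"ax":0,"ay":0,"az":-0.93,"grip":0},{"x":0,"y":0,"z":0,"ax":0,"ay":0,"az":-0.93,"grip":0},{"x":0,"y":0,"z":0,"ax":0,"ay":0,"az":-0.93,"grip":0},{"x":0,"y":0,"z":0,"ax":0,"ay":0,"az":-0.93,"grip":0}]' --force 60

```text
time: 23.6
tool_pos: [0.5862, 0.263, 0.201]
tcp_rot: [0.194, 3.135, -0.001]
wrist_force: [0.9, -0.4, 0.1]
width: 0.499
grip_force: 0.0
```

Run:
```python
from h import *
go((.5868,.263,.112),th=173.2)
```

```text
t 23.6 pos [0.5862 0.263  0.201 ] w 0.499 gf 0.0 F [ 0.9 -0.4  0.1]
theta 172.92 tilt 0.04 q6 -60.9
[0.5868 0.263  0.112 ] [-0.001  0.     0.178]
az -0.009
```

step_arm --series '[{"x":0,"y":0,"z":0.08,"ax":0,"ay":0,"az":0,"grip":0},{"x":0,"y":0,"z":0.14,"ax":0,"ay":0,"az":0,"grip":0},{"x":0,"y":0,"z":0.176,"ax":0,"ay":0,"az":0,"grip":0},{"x":0,"y":0,"z":0.176,"ax":0,"ay":0,"az":0,"grip":0},{"x":0,"y":0,"z":0.176,"ax":0,"ay":0,"az":0,"grip":1},{"x":0,"y":0,"z":0.176,"ax":0,"ay":0,"az":0,"grip":1},{"x":0,"y":0,"z":0.176,"ax":0,"ay":0,"az":0,"grip":1},{"x":0,"y":0,"z":0.176,"ax":0,"ay":0,"az":0,"grip":1}]' --force 30

```text
time: 24.4
tool_pos: [0.5873, 0.2649, 0.1148]
tcp_rot: [0.191, 3.133, 0.001]
wrist_force: [-0.5, -2.5, 4.5]
width: 0.181
grip_force: 33.3
```

step_arm --series '[{"x":0,"y":0,"z":0,"ax":0,"ay":0,"az":0.06,"grip":1},{"x":0,"y":0,"z":0,"ax":0,"ay":0,"az":0.18,"grip":1},{"x":0,"y":0,"z":0,"ax":0,"ay":0,"az":0.32,"grip":1},{"x":0,"y":0,"z":0,"ax":0,"ay":0,"az":0.46,"grip":1},{"x":0,"y":0,"z":0,"ax":0,"ay":0,"az":0.6,"grip":1},{"x":0,"y":0,"z":0,"ax":0,"ay":0,"az":0.74,"grip":1},{"x":0,"y":0,"z":0,"ax":0,"ay":0,"az":0.88,"grip":1},{"x":0,"y":0,"z":0,"ax":0,"ay":0,"az":1,"grip":1}]' --force 30

```text
time: 25.2
tool_pos: [0.5873, 0.2649, 0.1148]
tcp_rot: [0.998, 2.976, 0.002]
wrist_force: [-0.6, -2.6, 4.1]
width: 0.184
grip_force: 33.4
```

step_arm --series '[{"x":0,"y":0,"z":0,"ax":0,"ay":0,"az":0.12,"grip":1},{"x":0,"y":0,"z":0,"ax":0,"ay":0,"az":0.26,"grip":1},{"x":0,"y":0,"z":0,"ax":0,"ay":0,"az":0.4,"grip":1},{"x":0,"y":0,"z":0,"ax":0,"ay":0,"az":0.54,"grip":1},{"x":0,"y":0,"z":0,"ax":0,"ay":0,"az":0.68,"grip":1},{"x":0,"y":0,"z":0,"ax":0,"ay":0,"az":0.82,"grip":1},{"x":0,"y":0,"z":0,"ax":0,"ay":0,"az":0.94,"grip":1},{"x":0,"y":0,"z":0,"ax":0,"ay":0,"az":1,"grip":1}]' --force 30

```text
time: 26.0
tool_pos: [0.5873, 0.2649, 0.1148]
tcp_rot: [1.734, 2.617, 0.003]
wrist_force: [-0.7, -2.5, 4.0]
width: 0.185
grip_force: 33.4
```

step_arm --series '[{"x":0,"y":0,"z":0,"ax":0,"ay":0,"az":0,"grip":0},{"x":0,"y":0,"z":0,"ax":0,"ay":0,"az":0,"grip":0},{"x":0,"y":0,"z":0,"ax":0,"ay":0,"az":0,"grip":-0.25},{"x":0,"y":0,"z":-0.08,"ax":0,"ay":0,"az":0,"grip":-0.25},{"x":0,"y":0,"z":-0.17,"ax":0,"ay":0,"az":0,"grip":-0.25},{"x":0,"y":0,"z":-0.19,"ax":0,"ay":0,"az":0,"grip":-0.25}]' --force 60

```text
time: 26.6
tool_pos: [0.5891, 0.2666, 0.2143]
tcp_rot: [1.73, 2.616, 0.013]
wrist_force: [0.6, 0.6, 0.8]
width: 0.627
grip_force: 0.0
```

step_arm --series '[{"x":-0.38,"y":-0.225,"z":0,"ax":0,"ay":0,"az":0.93,"grip":-0.25},{"x":-0.38,"y":-0.225,"z":0,"ax":0,"ay":0,"az":0.93,"grip":-0.25},{"x":-0.38,"y":-0.225,"z":0,"ax":0,"ay":0,"az":0.93,"grip":-0.25},{"x":-0.38,"y":-0.225,"z":0,"ax":0,"ay":0,"az":0.93,"grip":-0.25},{"x":-0.38,"y":-0.225,"z":0,"ax":0,"ay":0,"az":0.93,"grip":-0.25},{"x":-0.38,"y":-0.225,"z":0,"ax":0,"ay":0,"az":0.93,"grip":-0.25}]' --force 60

```text
time: 27.2
tool_pos: [0.5561, 0.0434, 0.2075]
tcp_rot: [2.318, 2.121, -0.001]
wrist_force: [-0.2, 0.6, 1.1]
width: 0.625
grip_force: 0.0
```

Run:
```python
from h import *
go((.48,.2717,.2),th=85); look('t5.png')
```

```text
t 27.2 pos [0.5561 0.0434 0.2075] w 0.625 gf 0.0 F [-0.2  0.6  1.1]
theta 84.92 tilt 0.04 q6 7.0
[0.48   0.2717 0.2   ] [ 0.441 -0.192  0.015]
az -0.003
```

View pics/t5.png

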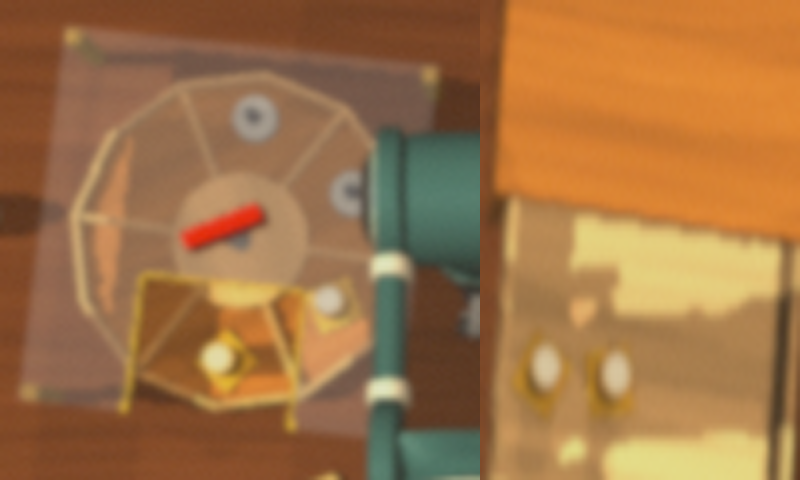

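The third mount is under the notch at (217,357). Two mounts stand in the drawer (545,367 and 615,373). The last mount is at (329,300), and the knobs are at (255,117) and (348,192).

Run:
```python
from h import *
X=pk(217,357); pk(329,300)
go((X[0],X[1],.2),th=85)
```

```text
[0.4823 0.2734 0.083 ] r 0.1052 ang 174.3
[0.5325 0.1793 0.083 ] r 0.0998 ang -123.1
t 27.35 pos [0.5568 0.0468 0.2076] w 0.626 gf 0.0 F [ 0.4 -1.  -0.9]
theta 85.12 tilt 0.04 q6 7.1
[0.4823 0.2734 0.2   ] [ 0.439 -0.187  0.016]
az 0.004
```

step_arm --series '[{"x":0.439,"y":-0.185,"z":0.015,"ax":0,"ay":0,"az":0,"grip":-0.25},{"x":0.439,"y":-0.185,"z":0.015,"ax":0,"ay":0,"az":0,"grip":-0.25},{"x":0.439,"y":-0.185,"z":0.015,"ax":0,"ay":0,"az":0,"grip":-0.25},{"x":0.439,"y":-0.185,"z":0.015,"ax":0,"ay":0,"az":0,"grip":-0.25},{"x":0.439,"y":-0.185,"z":0.015,"ax":0,"ay":0,"az":0,"grip":-0.25},{"x":0.439,"y":-0.185,"z":0.015,"ax":0,"ay":0,"az":0,"grip":-0.25},{"x":0.439,"y":-0.185,"z":0.015,"ax":0,"ay":0,"az":0,"grip":-0.25},{"x":0.439,"y":-0.185,"z":0.1,"ax":0,"ay":0,"az":0,"grip":-0.25},{"x":0.439,"y":-0.185,"z":0.17,"ax":0,"ay":0,"az":0,"grip":-0.25},{"x":0.439,"y":-0.185,"z":0.2,"ax":0,"ay":0,"az":0,"grip":-0.25},{"x":0.439,"y":-0.185,"z":0.2,"ax":0,"ay":0,"az":0,"grip":-0.25}]' --force 60

```text
time: 28.45
tool_pos: [0.4814, 0.271, 0.1049]
tcp_rot: [-2.314, -2.123, 0.009]
wrist_force: [-0.7, -0.5, -0.6]
width: 0.624
grip_force: 0.0
```

Run:
```python
from h import *
go((.4823,.2734,.048),th=85)
```

```text
t 28.45 pos [0.4814 0.271  0.1049] w 0.624 gf 0.0 F [-0.7 -0.5 -0.6]
theta 85.07 tilt 0.35 q6 31.7
[0.4823 0.2734 0.048 ] [0.005 0.002 0.114]
az 0.002
```

step_arm --series '[{"x":0.004,"y":0.002,"z":0.06,"ax":0,"ay":0,"az":0,"grip":-0.25},{"x":0.004,"y":0.002,"z":0.1,"ax":0,"ay":0,"az":0,"grip":-0.25},{"x":0.004,"y":0.002,"z":0.11,"ax":0,"ay":0,"az":0,"grip":-0.25},{"x":0.004,"y":0.002,"z":0.11,"ax":0,"ay":0,"az":0,"grip":1},{"x":0.004,"y":0.002,"z":0.11,"ax":0,"ay":0,"az":0,"grip":1},{"x":0.004,"y":0.002,"z":0.11,"ax":0,"ay":0,"az":0,"grip":1},{"x":0.004,"y":0.002,"z":0.11,"ax":0,"ay":0,"az":0,"grip":1},{"x":0.004,"y":0.002,"z":0.11,"ax":0,"ay":0,"az":0,"grip":1}]' --force 60

```text
time: 29.25
tool_pos: [0.486, 0.2753, 0.0548]
tcp_rot: [2.313, 2.124, 0.005]
wrist_force: [0.1, -1.2, 5.3]
width: 0.311
grip_force: 59.5
```

step_arm --series '[{"x":0,"y":0,"z":-0.04,"ax":0,"ay":0,"az":0,"grip":1},{"x":0,"y":0,"z":-0.1,"ax":0,"ay":0,"az":0,"grip":1},{"x":0,"y":0,"z":-0.18,"ax":0,"ay":0,"az":0,"grip":1},{"x":0,"y":0,"z":-0.26,"ax":0,"ay":0,"az":0,"grip":1},{"x":0,"y":0,"z":-0.26,"ax":0,"ay":0,"az":0,"grip":1}]' --force 60

```text
time: 29.75
tool_pos: [0.4885, 0.2768, 0.1902]
tcp_rot: [2.311, 2.123, 0.02]
wrist_force: [0.9, 0.5, -1.4]
width: 0.309
grip_force: 59.2
```

step_arm --series '[{"x":-1,"y":0.246,"z":0,"ax":0,"ay":0,"az":0,"grip":1},{"x":-1,"y":0.246,"z":0,"ax":0,"ay":0,"az":0,"grip":1},{"x":-1,"y":0.246,"z":0,"ax":0,"ay":0,"az":0,"grip":1},{"x":-1,"y":0.246,"z":0,"ax":0,"ay":0,"az":0,"grip":1},{"x":-1,"y":0.246,"z":0,"ax":0,"ay":0,"az":0,"grip":1},{"x":-1,"y":0.246,"z":0,"ax":0,"ay":0,"az":0,"grip":1},{"x":-1,"y":0.246,"z":0,"ax":0,"ay":0,"az":0,"grip":1},{"x":-1,"y":0.246,"z":0,"ax":0,"ay":0,"az":0,"grip":1},{"x":-1,"y":0.246,"z":0,"ax":0,"ay":0,"az":0,"grip":1},{"x":-1,"y":0.246,"z":0,"ax":0,"ay":0,"az":0,"grip":1},{"x":-1,"y":0.246,"z":0,"ax":0,"ay":0,"az":0,"grip":1},{"x":-1,"y":0.246,"z":0,"ax":0,"ay":0,"az":0,"grip":1}]' --force 60

```text
time: 30.95
tool_pos: [0.564, -0.2362, 0.1817]
tcp_rot: [-2.317, -2.12, 0.001]
wrist_force: [-0.7, 0.2, -0.8]
width: 0.308
grip_force: 59.3
```

Run:
```python
from h import *
go((.560,-.255,.051),th=85)
```

```text
t 30.95 pos [ 0.564  -0.2362  0.1817] w 0.308 gf 59.3 F [-0.7  0.2 -0.8]
theta 84.92 tilt 0.07 q6 -20.0
[ 0.56  -0.255  0.051] [-0.038 -0.004  0.261]
az -0.003
```

step_arm --series '[{"x":-0.036,"y":-0.004,"z":0.06,"ax":0,"ay":0,"az":0,"grip":1},{"x":-0.036,"y":-0.004,"z":0.15,"ax":0,"ay":0,"az":0,"grip":1},{"x":-0.036,"y":-0.004,"z":0.21,"ax":0,"ay":0,"az":0,"grip":1},{"x":-0.036,"y":-0.004,"z":0.24,"ax":0,"ay":0,"az":0,"grip":1},{"x":-0.036,"y":-0.004,"z":0.253,"ax":0,"ay":0,"az":0,"grip":1},{"x":-0.036,"y":-0.004,"z":0.26,"ax":0,"ay":0,"az":0,"grip":1},{"x":-0.036,"y":-0.004,"z":0.26,"ax":0,"ay":0,"az":0,"grip":1}]' --force 60

```text
time: 31.65
tool_pos: [0.562, -0.2517, 0.054]
tcp_rot: [2.312, 2.124, 0.001]
wrist_force: [0.7, -0.3, -1.4]
width: 0.31
grip_force: 59.3
```

step_arm --series '[{"x":0,"y":0,"z":0,"ax":0,"ay":0,"az":0,"grip":-0.25},{"x":0,"y":0,"z":0,"ax":0,"ay":0,"az":0,"grip":-0.25},{"x":0,"y":0,"z":0,"ax":0,"ay":0,"az":0,"grip":-0.25},{"x":0,"y":0,"z":-0.04,"ax":0,"ay":0,"az":0,"grip":-0.25},{"x":0,"y":0,"z":-0.13,"ax":0,"ay":0,"az":0,"grip":-0.25},{"x":0,"y":0,"z":-0.22,"ax":0,"ay":0,"az":0,"grip":-0.25},{"x":0,"y":0,"z":-0.3,"ax":0,"ay":0,"az":0,"grip":-0.25}]' --force 60

```text
time: 32.35
tool_pos: [0.5612, -0.2521, 0.2056]
tcp_rot: [2.313, 2.123, 0.001]
wrist_force: [0.5, 0.7, 0.3]
width: 0.626
grip_force: 0.0
```

step_arm --series '[{"x":1,"y":-0.037,"z":0,"ax":0,"ay":0,"az":-0.94,"grip":0},{"x":1,"y":-0.037,"z":0,"ax":0,"ay":0,"az":-0.94,"grip":0},{"x":1,"y":-0.037,"z":0,"ax":0,"ay":0,"az":-0.94,"grip":0},{"x":1,"y":-0.037,"z":0,"ax":0,"ay":0,"az":-0.94,"grip":0},{"x":1,"y":-0.037,"z":0,"ax":0,"ay":0,"az":-0.94,"grip":0},{"x":1,"y":-0.037,"z":0,"ax":0,"ay":0,"az":-0.94,"grip":0},{"x":1,"y":-0.037,"z":0,"ax":0,"ay":0,"az":-0.94,"grip":0},{"x":1,"y":-0.037,"z":0,"ax":0,"ay":0,"az":-0.94,"grip":0},{"x":1,"y":-0.037,"z":0,"ax":0,"ay":0,"az":-0.94,"grip":0},{"x":1,"y":-0.037,"z":0,"ax":0,"ay":0,"az":-0.94,"grip":0},{"x":1,"y":-0.037,"z":0,"ax":0,"ay":0,"az":-0.94,"grip":0},{"x":1,"y":-0.037,"z":0,"ax":0,"ay":0,"az":-0.94,"grip":0}]' --force 60

```text
time: 33.55
tool_pos: [0.5848, 0.2493, 0.203]
tcp_rot: [1.723, 2.627, 0.0]
wrist_force: [-0.8, -1.1, 0.5]
width: 0.5
grip_force: 0.0
```

Run:
```python
from h import *
go((.587,.264,.112),th=113.2)
```

```text
t 33.55 pos [0.5848 0.2493 0.203 ] w 0.5 gf 0.0 F [-0.8 -1.1  0.5]
theta 113.49 tilt 0.03 q6 -2.6
[0.587 0.264 0.112] [0.025 0.016 0.182]
az 0.01
```

step_arm --series '[{"x":0.025,"y":0.014,"z":0,"ax":0,"ay":0,"az":0.01,"grip":0},{"x":0.025,"y":0.014,"z":0.08,"ax":0,"ay":0,"az":0.01,"grip":0},{"x":0.025,"y":0.014,"z":0.14,"ax":0,"ay":0,"az":0.01,"grip":0},{"x":0.025,"y":0.014,"z":0.18,"ax":0,"ay":0,"az":0.01,"grip":0},{"x":0.025,"y":0.014,"z":0.18,"ax":0,"ay":0,"az":0.01,"grip":0},{"x":0.025,"y":0.014,"z":0.18,"ax":0,"ay":0,"az":0.01,"grip":1},{"x":0.025,"y":0.014,"z":0.18,"ax":0,"ay":0,"az":0.01,"grip":1},{"x":0.025,"y":0.014,"z":0.18,"ax":0,"ay":0,"az":0.01,"grip":1},{"x":0.025,"y":0.014,"z":0.18,"ax":0,"ay":0,"az":0.01,"grip":1}]' --force 30

```text
time: 34.45
tool_pos: [0.5884, 0.2624, 0.1149]
tcp_rot: [1.732, 2.617, 0.005]
wrist_force: [4.0, -1.3, 2.4]
width: 0.184
grip_force: 35.7
```

step_arm --series '[{"x":0,"y":0,"z":0,"ax":0,"ay":0,"az":0.06,"grip":1},{"x":0,"y":0,"z":0,"ax":0,"ay":0,"az":0.18,"grip":1},{"x":0,"y":0,"z":0,"ax":0,"ay":0,"az":0.32,"grip":1},{"x":0,"y":0,"z":0,"ax":0,"ay":0,"az":0.46,"grip":1},{"x":0,"y":0,"z":0,"ax":0,"ay":0,"az":0.6,"grip":1},{"x":0,"y":0,"z":0,"ax":0,"ay":0,"az":0.74,"grip":1},{"x":0,"y":0,"z":0,"ax":0,"ay":0,"az":0.88,"grip":1},{"x":0,"y":0,"z":0,"ax":0,"ay":0,"az":1,"grip":1}]' --force 30

```text
time: 35.25
tool_pos: [0.5869, 0.2622, 0.1148]
tcp_rot: [2.354, 2.079, 0.002]
wrist_force: [-0.4, -2.0, 4.7]
width: 0.183
grip_force: 36.2
```

step_arm --series '[{"x":0,"y":0,"z":0,"ax":0,"ay":0,"az":0.12,"grip":1},{"x":0,"y":0,"z":0,"ax":0,"ay":0,"az":0.26,"grip":1},{"x":0,"y":0,"z":0,"ax":0,"ay":0,"az":0.4,"grip":1},{"x":0,"y":0,"z":0,"ax":0,"ay":0,"az":0.54,"grip":1},{"x":0,"y":0,"z":0,"ax":0,"ay":0,"az":0.68,"grip":1},{"x":0,"y":0,"z":0,"ax":0,"ay":0,"az":0.82,"grip":1},{"x":0,"y":0,"z":0,"ax":0,"ay":0,"az":0.94,"grip":1},{"x":0,"y":0,"z":0,"ax":0,"ay":0,"az":1,"grip":1}]' --force 30

```text
time: 36.05
tool_pos: [0.5856, 0.2627, 0.1148]
tcp_rot: [-2.811, -1.4, 0.001]
wrist_force: [-5.8, -0.2, 7.4]
width: 0.181
grip_force: 36.5
```

step_arm --series '[{"x":0,"y":0,"z":0,"ax":0,"ay":0,"az":0,"grip":0},{"x":0,"y":0,"z":0,"ax":0,"ay":0,"az":0,"grip":0},{"x":0,"y":0,"z":0,"ax":0,"ay":0,"az":0,"grip":-0.25},{"x":0,"y":0,"z":-0.08,"ax":0,"ay":0,"az":0,"grip":-0.25},{"x":0,"y":0,"z":-0.17,"ax":0,"ay":0,"az":0,"grip":-0.25},{"x":0,"y":0,"z":-0.19,"ax":0,"ay":0,"az":0,"grip":-0.25}]' --force 60

```text
time: 36.65
tool_pos: [0.5898, 0.2635, 0.2143]
tcp_rot: [2.81, 1.402, 0.016]
wrist_force: [0.8, 0.6, 1.5]
width: 0.623
grip_force: 0.0
```

step_arm --series '[{"x":-0.39,"y":0.2,"z":0,"ax":0,"ay":0,"az":-1,"grip":-0.25},{"x":-0.39,"y":0.2,"z":0,"ax":0,"ay":0,"az":-1,"grip":-0.25},{"x":-0.39,"y":0.2,"z":0,"ax":0,"ay":0,"az":-1,"grip":-0.25},{"x":-0.39,"y":0.2,"z":0,"ax":0,"ay":0,"az":-1,"grip":-0.25},{"x":-0.39,"y":0.2,"z":0,"ax":0,"ay":0,"az":-1,"grip":-0.25},{"x":-0.39,"y":0.2,"z":0,"ax":0,"ay":0,"az":-1,"grip":-0.25}]' --force 60

```text
time: 37.25
tool_pos: [0.5484, 0.0434, 0.2075]
tcp_rot: [2.356, 2.077, -0.001]
wrist_force: [1.1, 0.8, 0.8]
width: 0.622
grip_force: 0.0
```

Run:
```python
from h import *
go((.48,.2717,.2),th=85); look('t6.png')
```

```text
t 37.25 pos [0.5484 0.0434 0.2075] w 0.622 gf 0.0 F [1.1 0.8 0.8]
theta 82.81 tilt 0.05 q6 9.2
[0.48   0.2717 0.2   ] [ 0.436 -0.193  0.015]
az -0.073
```

View pics/t6.png

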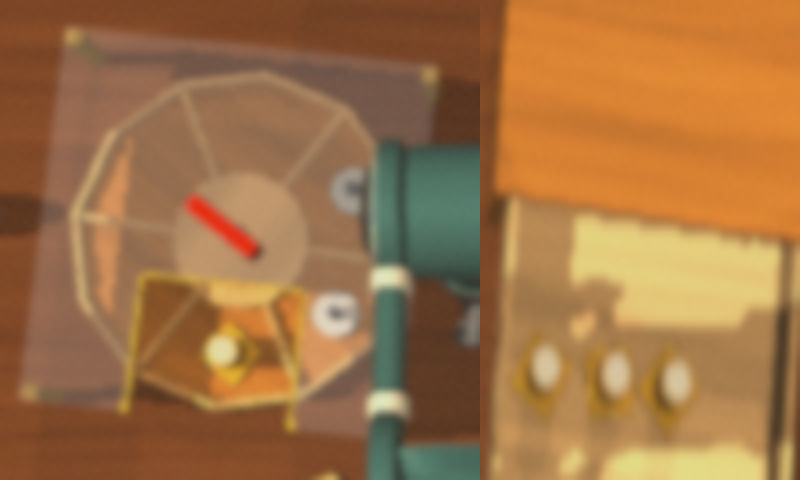

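The last mount is under the notch at (222,350), and three mounts stand in the drawer.

Run:
```python
from h import *
X=pk(222,350)
go((X[0],X[1],.2),th=85)
```

```text
[0.4883 0.2693 0.083 ] r 0.0989 ang 176.3
t 37.35 pos [0.5491 0.0461 0.2077] w 0.626 gf 0.0 F [ 0.7  0.8 -0.8]
theta 82.93 tilt 0.04 q6 9.2
[0.4883 0.2693 0.2   ] [ 0.428 -0.176  0.016]
az -0.069
```

step_arm --series '[{"x":0.43,"y":-0.174,"z":0.015,"ax":0,"ay":0,"az":-0.07,"grip":-0.25},{"x":0.43,"y":-0.174,"z":0.015,"ax":0,"ay":0,"az":-0.07,"grip":-0.25},{"x":0.43,"y":-0.174,"z":0.015,"ax":0,"ay":0,"az":-0.07,"grip":-0.25},{"x":0.43,"y":-0.174,"z":0.015,"ax":0,"ay":0,"az":-0.07,"grip":-0.25},{"x":0.43,"y":-0.174,"z":0.015,"ax":0,"ay":0,"az":-0.07,"grip":-0.25},{"x":0.43,"y":-0.174,"z":0.015,"ax":0,"ay":0,"az":-0.07,"grip":-0.25},{"x":0.43,"y":-0.174,"z":0.015,"ax":0,"ay":0,"az":-0.07,"grip":-0.25},{"x":0.43,"y":-0.174,"z":0.1,"ax":0,"ay":0,"az":-0.07,"grip":-0.25},{"x":0.43,"y":-0.174,"z":0.17,"ax":0,"ay":0,"az":-0.07,"grip":-0.25},{"x":0.43,"y":-0.174,"z":0.2,"ax":0,"ay":0,"az":-0.07,"grip":-0.25},{"x":0.43,"y":-0.174,"z":0.2,"ax":0,"ay":0,"az":-0.07,"grip":-0.25}]' --force 60

```text
time: 38.45
tool_pos: [0.487, 0.2685, 0.105]
tcp_rot: [-2.314, -2.123, 0.009]
wrist_force: [-0.1, 0.1, -1.1]
width: 0.625
grip_force: 0.0
```

Run:
```python
from h import *
go((.4883,.2693,.048),th=85)
```

```text
t 38.45 pos [0.487  0.2685 0.105 ] w 0.625 gf 0.0 F [-0.1  0.1 -1.1]
theta 85.07 tilt 0.34 q6 31.3
[0.4883 0.2693 0.048 ] [0.002 0.003 0.114]
az 0.002
```

step_arm --series '[{"x":0.002,"y":0.003,"z":0.06,"ax":0,"ay":0,"az":0,"grip":-0.25},{"x":0.002,"y":0.003,"z":0.1,"ax":0,"ay":0,"az":0,"grip":-0.25},{"x":0.002,"y":0.003,"z":0.11,"ax":0,"ay":0,"az":0,"grip":-0.25},{"x":0.002,"y":0.003,"z":0.11,"ax":0,"ay":0,"az":0,"grip":1},{"x":0.002,"y":0.003,"z":0.11,"ax":0,"ay":0,"az":0,"grip":1},{"x":0.002,"y":0.003,"z":0.11,"ax":0,"ay":0,"az":0,"grip":1},{"x":0.002,"y":0.003,"z":0.11,"ax":0,"ay":0,"az":0,"grip":1},{"x":0.002,"y":0.003,"z":0.11,"ax":0,"ay":0,"az":0,"grip":1}]' --force 60

```text
time: 39.25
tool_pos: [0.492, 0.2719, 0.0548]
tcp_rot: [2.313, 2.124, 0.005]
wrist_force: [0.6, -0.9, 5.9]
width: 0.306
grip_force: 59.6
```

step_arm --series '[{"x":0,"y":0,"z":-0.04,"ax":0,"ay":0,"az":0,"grip":1},{"x":0,"y":0,"z":-0.1,"ax":0,"ay":0,"az":0,"grip":1},{"x":0,"y":0,"z":-0.18,"ax":0,"ay":0,"az":0,"grip":1},{"x":0,"y":0,"z":-0.26,"ax":0,"ay":0,"az":0,"grip":1},{"x":0,"y":0,"z":-0.26,"ax":0,"ay":0,"az":0,"grip":1}]' --force 60

```text
time: 39.75
tool_pos: [0.4945, 0.2733, 0.1902]
tcp_rot: [2.311, 2.123, 0.02]
wrist_force: [1.5, -0.3, -0.0]
width: 0.307
grip_force: 59.2
```

step_arm --series '[{"x":-1,"y":0.234,"z":0,"ax":0,"ay":0,"az":0,"grip":1},{"x":-1,"y":0.234,"z":0,"ax":0,"ay":0,"az":0,"grip":1},{"x":-1,"y":0.234,"z":0,"ax":0,"ay":0,"az":0,"grip":1},{"x":-1,"y":0.234,"z":0,"ax":0,"ay":0,"az":0,"grip":1},{"x":-1,"y":0.234,"z":0,"ax":0,"ay":0,"az":0,"grip":1},{"x":-1,"y":0.234,"z":0,"ax":0,"ay":0,"az":0,"grip":1},{"x":-1,"y":0.234,"z":0,"ax":0,"ay":0,"az":0,"grip":1},{"x":-1,"y":0.234,"z":0,"ax":0,"ay":0,"az":0,"grip":1},{"x":-1,"y":0.234,"z":0,"ax":0,"ay":0,"az":0,"grip":1},{"x":-1,"y":0.234,"z":0,"ax":0,"ay":0,"az":0,"grip":1},{"x":-1,"y":0.234,"z":0,"ax":0,"ay":0,"az":0,"grip":1},{"x":-1,"y":0.234,"z":0,"ax":0,"ay":0,"az":0,"grip":1}]' --force 60

```text
time: 40.95
tool_pos: [0.5639, -0.2391, 0.1816]
tcp_rot: [-2.317, -2.12, 0.001]
wrist_force: [0.0, 0.6, -0.8]
width: 0.308
grip_force: 59.3
```

Run:
```python
from h import *
go((.555,-.308,.051),th=85)
```

```text
t 40.95 pos [ 0.5639 -0.2391  0.1816] w 0.308 gf 59.3 F [ 0.   0.6 -0.8]
theta 84.92 tilt 0.07 q6 -20.2
[ 0.555 -0.308  0.051] [-0.139 -0.005  0.261]
az -0.003
```

step_arm --series '[{"x":-0.136,"y":-0.005,"z":0,"ax":0,"ay":0,"az":0,"grip":1},{"x":-0.136,"y":-0.005,"z":0.02,"ax":0,"ay":0,"az":0,"grip":1},{"x":-0.136,"y":-0.005,"z":0.1,"ax":0,"ay":0,"az":0,"grip":1},{"x":-0.136,"y":-0.005,"z":0.18,"ax":0,"ay":0,"az":0,"grip":1},{"x":-0.136,"y":-0.005,"z":0.23,"ax":0,"ay":0,"az":0,"grip":1},{"x":-0.136,"y":-0.005,"z":0.25,"ax":0,"ay":0,"az":0,"grip":1},{"x":-0.136,"y":-0.005,"z":0.26,"ax":0,"ay":0,"az":0,"grip":1},{"x":-0.136,"y":-0.005,"z":0.26,"ax":0,"ay":0,"az":0,"grip":1}]' --force 60

```text
time: 41.75
tool_pos: [0.5566, -0.3039, 0.053]
tcp_rot: [2.313, 2.126, 0.0]
wrist_force: [-0.0, 0.4, -1.1]
width: 0.314
grip_force: 59.3
```

step_arm --series '[{"x":0,"y":0,"z":0,"ax":0,"ay":0,"az":0,"grip":-0.25},{"x":0,"y":0,"z":0,"ax":0,"ay":0,"az":0,"grip":-0.25},{"x":0,"y":0,"z":0,"ax":0,"ay":0,"az":0,"grip":-0.25},{"x":0,"y":0,"z":-0.04,"ax":0,"ay":0,"az":0,"grip":-0.25},{"x":0,"y":0,"z":-0.13,"ax":0,"ay":0,"az":0,"grip":-0.25},{"x":0,"y":0,"z":-0.22,"ax":0,"ay":0,"az":0,"grip":-0.25},{"x":0,"y":0,"z":-0.3,"ax":0,"ay":0,"az":0,"grip":-0.25},{"x":0.16,"y":-0.255,"z":-0.3,"ax":0,"ay":0,"az":0,"grip":0.3},{"x":0.16,"y":-0.255,"z":-0.3,"ax":0,"ay":0,"az":0,"grip":0.3},{"x":0.16,"y":-0.255,"z":-0.3,"ax":0,"ay":0,"az":0,"grip":0.3},{"x":0.16,"y":-0.255,"z":-0.3,"ax":0,"ay":0,"az":0,"grip":0.3},{"x":0.16,"y":-0.255,"z":-0.3,"ax":0,"ay":0,"az":0,"grip":0.3}]' --force 60

```text
time: 42.95
tool_pos: [0.4353, -0.2135, 0.2035]
tcp_rot: [2.312, 2.124, 0.001]
wrist_force: [0.8, -0.7, -0.6]
width: 0.349
grip_force: 0.0
```

Run:
```python
from h import *
go((.4346,-.217,.061),th=85); look('t7.png')
```

```text
t 42.95 pos [ 0.4353 -0.2135  0.2035] w 0.349 gf 0.0 F [ 0.8 -0.7 -0.6]
theta 85.14 tilt 0.12 q6 -24.2
[ 0.4346 -0.217   0.061 ] [-0.007 -0.001  0.285]
az 0.005
```

View pics/t7.png

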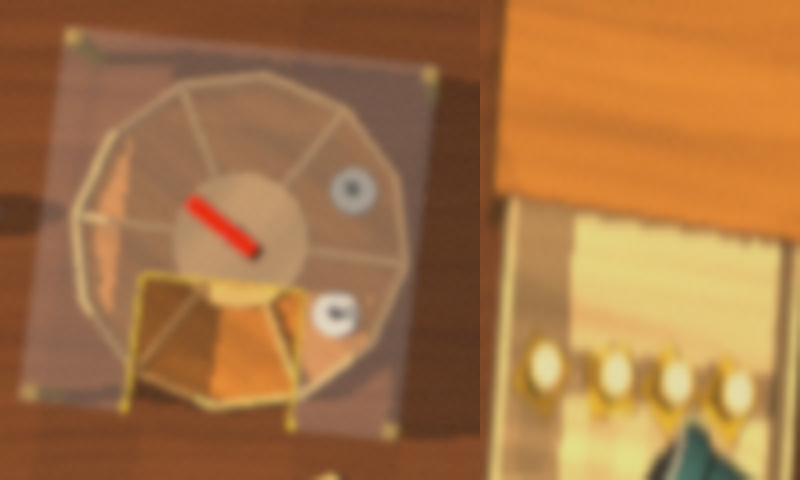

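All four mounts stand in the drawer (545,367; 615,373; 675,382; 738,392). The two knobs are still on the carousel. Now I'll shut the drawer.

step_arm --series '[{"x":-0.005,"y":-0.001,"z":0.09,"ax":0,"ay":0,"az":0,"grip":0.3},{"x":-0.005,"y":-0.001,"z":0.17,"ax":0,"ay":0,"az":0,"grip":0.3},{"x":-0.005,"y":-0.001,"z":0.24,"ax":0,"ay":0,"az":0,"grip":0.3},{"x":-0.005,"y":-0.001,"z":0.283,"ax":0,"ay":0,"az":0,"grip":0.3},{"x":-0.005,"y":-0.001,"z":0.283,"ax":0,"ay":0,"az":0,"grip":0.3},{"x":-0.005,"y":-0.001,"z":0.283,"ax":0,"ay":0,"az":0,"grip":1},{"x":-0.005,"y":-0.001,"z":0.283,"ax":0,"ay":0,"az":0,"grip":1},{"x":-0.005,"y":-0.001,"z":0.283,"ax":0,"ay":0,"az":0,"grip":1},{"x":-0.005,"y":-0.001,"z":0.283,"ax":0,"ay":0,"az":0,"grip":1}]' --force 60

```text
time: 43.9
tool_pos: [0.4363, -0.2177, 0.062]
tcp_rot: [2.312, 2.123, -0.0]
wrist_force: [0.5, -4.8, 1.5]
width: 0.104
grip_force: 58.5
```

step_arm --series '[{"x":0,"y":0.01,"z":0,"ax":0,"ay":0,"az":0,"grip":1},{"x":0,"y":0.03,"z":0,"ax":0,"ay":0,"az":0,"grip":1},{"x":0,"y":0.06,"z":0,"ax":0,"ay":0,"az":0,"grip":1},{"x":0,"y":0.09,"z":0,"ax":0,"ay":0,"az":0,"grip":1},{"x":0,"y":0.12,"z":0,"ax":0,"ay":0,"az":0,"grip":1},{"x":0,"y":0.15,"z":0,"ax":0,"ay":0,"az":0,"grip":1},{"x":0,"y":0.18,"z":0,"ax":0,"ay":0,"az":0,"grip":1},{"x":0,"y":0.21,"z":0,"ax":0,"ay":0,"az":0,"grip":1},{"x":0,"y":0.24,"z":0,"ax":0,"ay":0,"az":0,"grip":1},{"x":0,"y":0.27,"z":0,"ax":0,"ay":0,"az":0,"grip":1},{"x":0,"y":0.29,"z":0,"ax":0,"ay":0,"az":0,"grip":1},{"x":0,"y":0.3,"z":0,"ax":0,"ay":0,"az":0,"grip":1}]' --force 60

```text
time: 45.1
tool_pos: [0.5856, -0.2311, 0.062]
tcp_rot: [2.312, 2.124, -0.002]
wrist_force: [-1.6, -6.1, 3.1]
width: 0.106
grip_force: 59.5
```

step_arm --series '[{"x":0,"y":0.012,"z":0,"ax":0,"ay":0,"az":0,"grip":1},{"x":0,"y":0.02,"z":0,"ax":0,"ay":0,"az":0,"grip":1},{"x":0,"y":0.026,"z":0,"ax":0,"ay":0,"az":0,"grip":1}]' --force 60

```text
time: 45.4
tool_pos: [0.5978, -0.2321, 0.062]
tcp_rot: [2.312, 2.124, -0.003]
wrist_force: [-2.1, -7.4, 3.3]
width: 0.1
grip_force: 59.4
```

step_arm --series '[{"x":0,"y":0.005,"z":0,"ax":0,"ay":0,"az":0,"grip":1},{"x":0,"y":0.008,"z":0,"ax":0,"ay":0,"az":0,"grip":1},{"x":0,"y":0.008,"z":0,"ax":0,"ay":0,"az":0,"grip":1}]' --force 60

```text
time: 45.7
tool_pos: [0.5995, -0.2323, 0.062]
tcp_rot: [-2.312, -2.124, 0.007]
wrist_force: [-6.6, -5.7, 7.3]
width: 0.104
grip_force: 59.9
```

step_arm --series '[{"x":0,"y":-0.002,"z":0,"ax":0,"ay":0,"az":0,"grip":1},{"x":0,"y":-0.002,"z":0,"ax":0,"ay":0,"az":0,"grip":0.35},{"x":0,"y":-0.002,"z":0,"ax":0,"ay":0,"az":0,"grip":0.35},{"x":0,"y":-0.002,"z":0,"ax":0,"ay":0,"az":0,"grip":0.35},{"x":0,"y":-0.002,"z":0,"ax":0,"ay":0,"az":0,"grip":0.35},{"x":0,"y":-0.002,"z":-0.06,"ax":0,"ay":0,"az":0,"grip":0.35},{"x":0,"y":-0.002,"z":-0.15,"ax":0,"ay":0,"az":0,"grip":0.35},{"x":0,"y":-0.002,"z":-0.24,"ax":0,"ay":0,"az":0,"grip":0.35},{"x":0,"y":-0.28,"z":-0.34,"ax":0,"ay":0,"az":0,"grip":0.35},{"x":0,"y":-0.28,"z":-0.34,"ax":0,"ay":0,"az":0,"grip":0.35},{"x":0,"y":-0.28,"z":-0.34,"ax":0,"ay":0,"az":0,"grip":0.35},{"x":0,"y":-0.28,"z":-0.34,"ax":0,"ay":0,"az":0,"grip":0.35}]' --force 60

```text
time: 46.9
tool_pos: [0.4591, -0.2182, 0.2336]
tcp_rot: [2.313, 2.122, 0.001]
wrist_force: [0.8, -0.0, 0.7]
width: 0.326
grip_force: 0.0
```

Run:
```python
from h import *
st(); cam('top','t8.png')
```

```text
t 46.9 pos [ 0.4591 -0.2182  0.2336] w 0.326 gf 0.0 F [ 0.8 -0.   0.7]
```

View pics/t8.png

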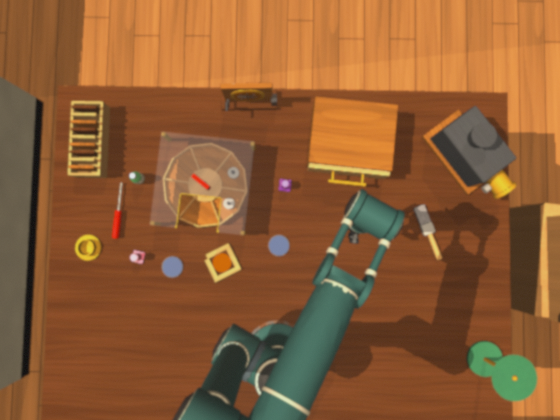

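The drawer is shut (front at 350,170), both knobs are on the carousel (232,172 and 228,203), the bystanders haven't moved, and the robot is clear of everything.

```bash
python3 -c "
from workcell import bot
print(bot.finish_job())"
```

```text
the job is handed in; nothing more can be done
None
```

The job is handed in at 47 s: all four brass mounts are in the drawer, the drawer is shut, both steel knobs are still on the carousel, and the bystanders look unmoved; the hand-in call returned no verdict.

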